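# Set the jig stop for a plate and load the plate

## Task

Set up the plate jig for the bare aluminium plate: first hold the red release bar of the stop carriage up, slide the carriage to the notch at which the plate just fits between the stop and the fixed fence, and let go so that the bar drops into that notch. Then draw the plate by its free end out from under the blue hood, put it down on the desk, take it again by its middle and lay it flat in the jig between the fence and the stop. Leave the plug gauge, the brass drift, the brush and the pen where they lie.

Things in the scene. Friction and masses are not known exactly. Their poses are not given: they have to be found in the camera images.
- jig: Grey base plate 96 x 265 x 10 mm (x, y, z) fixed on the desk, y along the jig, z up; origin at desk height in the middle of its width, 2.5 mm to +y of the middle of its length. A toothed rack stands on it at x -44 to -28, y -104 to -12 mm, tooth tops at z = 24 mm, with 4 notches 20 mm apart; the plate channel lies beside it.
- jig_channel (a point): Point on the channel floor, 10 mm above the desk, on the centre line, 62 mm to -y of the fixed fence's face: plate's centre when loaded (120 mm plate, 124 mm gap). Axes as jig. Channel 55 mm wide between steel strips 9 mm high, 7 thick; strips are missing only from y = -26 to +34 mm of here: fingers fit down beside the plate there alone. Fence (the +y end) is 18 mm high.
- stop_carriage (a joint): Slide of the aluminium stop carriage, 0 to 0.120 m, growing towards the jig's -y, away from the fence. Notches at 0.06, 0.08, 0.10 and 0.12. Gap from fence to stop face = 44 mm + this value. Starts parked at 0.004 to 0.038, before the first tooth: too near for the plate. Carriage 91 x 44 mm, top 43 mm above the desk; friction about 1 N; locked while the bar's pawl is in a notch.
- release_bar (a joint): Height of the release bar over its lowest place, 0 (pawl in a notch or parked) to 0.026 m (upper stop), moving straight up. Spring and weight press it down with 4 to 5.5 N. The pawl clears the teeth from 0.013; lift it about 0.018 to slide. Let go within 6 mm of a notch, it drops in and draws the carriage to the notch by itself.
- bar_grip (a point): Centre of the red release bar, which lies across the jig, along the jig's x: 84 mm long, 12 thick (y), 14 high, on two posts 64 mm apart; 70 mm above the desk when down, 20 mm free beneath it over the carriage. Moves with carriage and bar; the stop face is 32 mm to +y of it. Pinch it from above, fingers on its +y and -y sides. Axes as jig.
- plate: Loose bare aluminium plate 120 x 50 x 10 mm (its x, y, z), 0.12 to 0.24 kg; origin at the centre of its underside; x along its length. It lies flat on the desk, partly under the hood, its -x end sticking out about 48 mm. Either end may point to the fence.
- plate_hood: Blue sheet-metal hood fixed on the desk, 80 x 66 x 26 mm (x, y, z) with a 12 mm foot tab on either side; no floor: the plate lies on the desk under it. Origin at desk height in its centre; open only on its -x side (mouth at x = -40 mm, inside 58 mm wide, 22 mm high). Draw the plate along the hood's -x.
- plug_gauge: Bystander: steel plug gauge 118 mm long, 33 mm thick, lying; origin underneath its middle.
- brass_drift: Bystander: brass drift (punch) 135 mm long, 15 mm thick, lying; origin underneath its middle.
- brush: Bystander: flat brush with wooden handle, 218 x 44 x 13 mm, lying; origin underneath its middle.
- pen: Bystander: blue and white marker pen 135 mm long, 17 mm thick, lying; origin underneath its middle.

How it is judged:
By the outcome, as a careful person would: the job done as asked, in the order asked, and still so for the second after the job is handed in, with the robot touching nothing.
It also fails if it takes over 61 s, if anything falls off the work surface, if the arm or the gripper's body presses on something with over 40 N, if the wrist force passes 120 N, or if a joint passes its speed limit or range.

## Robot

A 7-joint arm with a two-finger parallel gripper is mounted at the origin on a cart in front of the work surface, level with it; the furniture and walls round the work are solid. World frame = base frame: x ahead of the robot, y to its left, z up, the work surface at z = 0. Lengths are in m, angles in rad, forces in N, time in s.
With the tool pointing down it reaches from about 0.4 to 0.85 m from the base axis. Payload 10.4 kg.
Tool frame: the origin (TCP) lies on the centre line of the jaws, within the pads' length; the fingertips stand 22 mm ahead of it and the grasp point (between the pads) lies 3 mm ahead of it; z points along the fingers, y is the direction in which the jaws open and shut (so a half turn about z gives the same grasp; the last joint's range is limited). The gripper opens to 85 mm and grips with 20 to 120 N. Pads are 22 mm wide; open, the fingers measure 114 mm over their backs; the gripper's body (76 mm by 85 mm) begins 54 mm behind the grasp point. The pads swing forward as they close: fully open they stand 13 mm farther back than shut.
Start: joints at [-1.2, 0.332, -0.065, 1.46, 0.022, 1.35, -0.088], TCP at [0.24, 0.577, 0.253] pointing down, gripper open.
Joint ranges: [-2.6, 2.6], [-0.5, 2.12], [-1.47, 1.34], [0.16, 2.42], [-1.27, 4.41], [0.06, 2.06], [-2.6, 2.6]. Speed limits (rad/s): [2.22, 2.22, 2.79, 2.79, 3.14, 3.14, 3.14].

## Interface

Orientations are given as a unit quaternion [x, y, z, w].
In Python, from workcell import manip gives the robot as it stands. The module is installed in compiled form; this text tells all that it offers.
- The arm moves only by the shell command python3 -m crank 'ROWS' [FORCE]. ROWS is JSON, a list of rows, each a list of 3 entries, a list of its own where there are three numbers: the opening, from -1 (shut) to 1 (fully open), then the shift along the tool's x, y, z normalised to -1 to 1, where 1 is 80 mm, then the turn, a rotation vector about the tool's x, y, z normalised to -1 to 1, where 1 is pi/4 rad. In form: [[jaw, [tx, ty, tz], [ax, ay, az]], ...]. A call has exactly 5 rows; each row shifts and turns the commanded pose from where the row before left it, along the tool's axes as they then stand; what a row does not reach is not made up. A row lasts 1/10 s, in which the tool goes at most 50 mm and 8.59 degrees, less where a joint would pass 70% of its speed; a pose out of reach is approached as far as the arm can. A call with a number of a shift or a turn outside -1 to 1 is refused whole. A call with a gripper value outside its range is refused whole. The fingers move at their own pace and stop on an object; FORCE is the grip in N (left out, the last holds). Time passes only in rows, so rows that do not move let the fingers close, or fill a call up. It gives the time, the measured TCP pose, the force and the opening at its end, in the units of the state.
- manip.get_obs(): the state, without advancing time (a new reading comes with each control period).
- manip.camera(name): name is "side" or "top" or "wrist"; returns the picture (420x560x3 uint8, blue, green, red); there is no depth.
- manip.camera_info(name): a dict with "K" (3x3 intrinsics, pixels), "camera_from_world" (4x4, takes a point from world to camera coordinates); the wrist camera has in their place "mount" (4x4, takes a point from camera to tool coordinates, whose origin is the TCP and whose axes are the flange's). Camera axes: x right, y down, z forward; pixel columns grow to the right and rows downward; lengths in m; the calibration is good to about 2 mm. A picture is of the moment at which its call begins: read the wrist's pose just before it. camera_info takes no time and is no camera call.
- manip.hand_in(): hands the job in, once; it reports no verdict.
The state is a dict: "clock": time; "joint_pos": joint angles; "joint_velocities": joint speeds; "tau": joint torques, N m; "position": TCP position; "ee_rot": TCP orientation; "ft_force": force on the tool from outside, world axes, zero at the start; "torque": the same for the moment, N m; "grip_width": opening from 0.0 (shut) to 1.0 (fully open).
Only numpy, scipy, OpenCV 4.12 (cv2) and the standard library are available. Lean on these libraries where they do the work, as an engineer would, in place of code of your own. Each camera call takes 0.05 s, during which the arm holds its last target.

## Working session

There is one attempt and no reset: what is moved stays moved. The work goes in short steps, Python scripts to look and compute and a shell command to move; the robot and the scene stay as the last step left them, time stands still between calls to the robot, and variables do not carry over. Pictures are saved under pics/ and viewed, and the job is handed in when it is done.

```bash
mkdir -p pics; ls
python3 - <<'E'
from workcell import manip
import cv2,numpy as np
print(manip.get_obs())
for n in ("side","top","wrist"):
    i=manip.camera_info(n); print(n,{k:np.round(np.array(v),4).tolist() if not isinstance(v,str) else v for k,v in i.items()})
    cv2.imwrite(f"pics/a_{n}.png",manip.camera(n))
E
```

```text
pics
{'clock': 0.0, 'joint_pos': array([-1.19959672,  0.33286094, -0.06470791,  1.46096012,  0.02160699,
        1.3499021 , -0.08847706]), 'joint_velocities': array([ 0.00060827, -0.00035923,  0.00050309,  0.00092901, -0.00053203,
        0.00039378, -0.00052909]), 'tau': array([-1.01648715e-03, -6.25439930e+01,  4.83479560e-02, -3.91608703e+01,
        1.60300214e-02,  9.76192416e-03, -1.26202941e-06]), 'position': array([0.23967883, 0.57683408, 0.25251378]), 'ee_rot': array([ 1.95603777e-01,  9.80682746e-01, -7.09618464e-04, -1.04846805e-04]), 'ft_force': array([-0.59149974,  0.11113299,  0.45003403]), 'torque': array([-0.04090031,  0.01463062,  0.0429195 ]), 'grip_width': 1.0026466869483537}
side {'K': [[473.9205, 0.0, 281.3295], [0.0, 473.9205, 212.7561], [0.0, 0.0, 1.0]], 'camera_from_world': [[-0.8666, -0.4989, -0.0108, 0.4926], [-0.2161, 0.3947, -0.893, 0.1753], [0.4498, -0.7716, -0.4498, 1.2146], [0.0, 0.0, 0.0, 1.0]]}
top {'K': [[406.1145, 0.0, 283.7768], [0.0, 406.1145, 211.5695], [0.0, 0.0, 1.0]], 'camera_from_world': [[0.0007, -0.9999, 0.0128, 0.0518], [-0.9993, -0.0011, -0.0382, 0.5448], [0.0382, -0.0128, -0.9992, 1.2013], [0.0, 0.0, 0.0, 1.0]]}
wrist {'K': [[375.365, 0.0, 284.6966], [0.0, 375.365, 210.2131], [0.0, 0.0, 1.0]], 'mount': [[0.0002, -0.9557, -0.2943, 0.0737], [1.0, 0.0001, 0.0002, 0.0002], [-0.0001, -0.2943, 0.9557, -0.1212], [0.0, 0.0, 0.0, 1.0]]}
```

View pics/a_top.png

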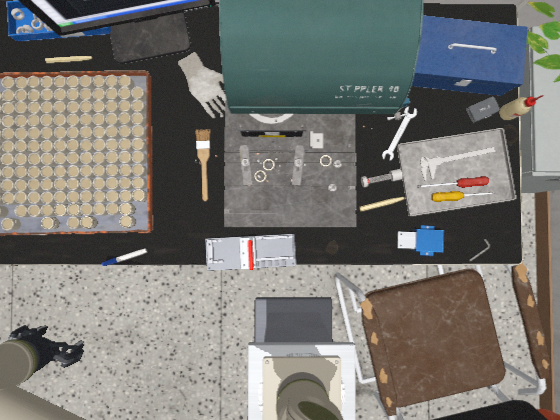

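View pics/a_side.png

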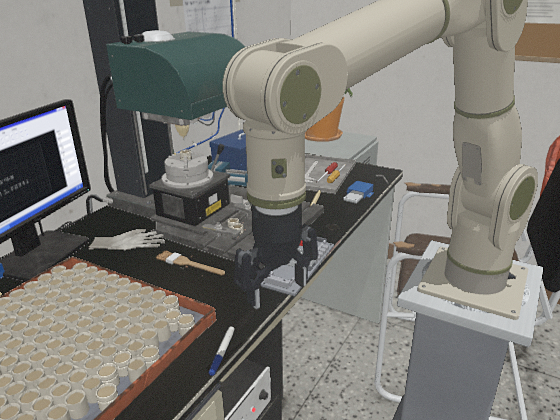

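View pics/a_wrist.png

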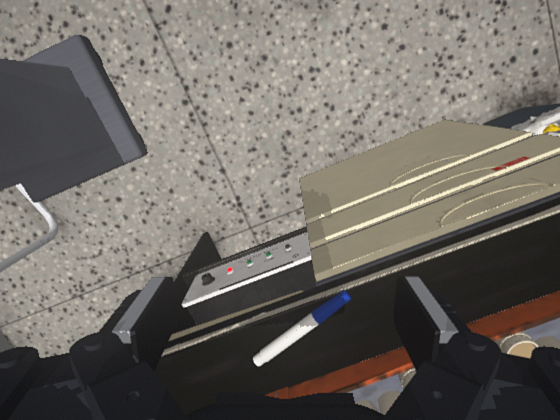

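```bash
cat > h.py <<'E'
from workcell import manip
import cv2,numpy as np
from scipy.spatial.transform import Rotation as R
def tool():
    o=manip.get_obs(); T=np.eye(4); T[:3,:3]=R.from_quat(o["ee_rot"]).as_matrix(); T[:3,3]=o["position"]; return T
def cam(n):
    i=manip.camera_info(n); K=np.array(i["K"])
    if n=="wrist": W=tool()@np.array(i["mount"])
    else: W=np.linalg.inv(np.array(i["camera_from_world"]))
    return K,W
def ray(n,uv,z,KW=None):
    K,W=KW or cam(n)
    d=W[:3,:3]@np.linalg.solve(K,[uv[0],uv[1],1.]); o=W[:3,3]
    return o+d*(z-o[2])/d[2]
def proj(p,KW):
    K,W=KW; c=np.linalg.inv(W)@np.r_[p,1]; u=K@c[:3]; return u[:2]/u[2]
E
python3 - <<'E'
from h import *
a=cv2.imread("pics/a_top.png")
c=a[225:275,195:305]; cv2.imwrite("pics/b1.png",cv2.resize(c,None,fx=7,fy=7,interpolation=cv2.INTER_CUBIC))
c=a[160:265,350:460]; cv2.imwrite("pics/b2.png",cv2.resize(c,None,fx=5,fy=5,interpolation=cv2.INTER_CUBIC))
KW=cam("top")
for n,uv,z in [("bar",(251,254),.077),("plate",(398,240),.01),("hood",(430,240),.026),("jigL",(206,252),.02),("jigR",(297,252),.02)]: print(n,ray("top",uv,z,KW).round(3))
E
```

```text
bar [0.423 0.145 0.077]
plate [ 0.46  -0.289  0.01 ]
hood [ 0.461 -0.379  0.026]
jigL [0.425 0.281 0.02 ]
jigR [0.425 0.013 0.02 ]
```

View pics/b1.png

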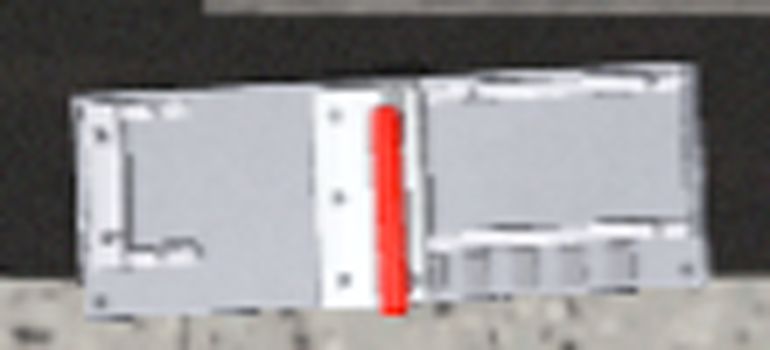

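View pics/b2.png

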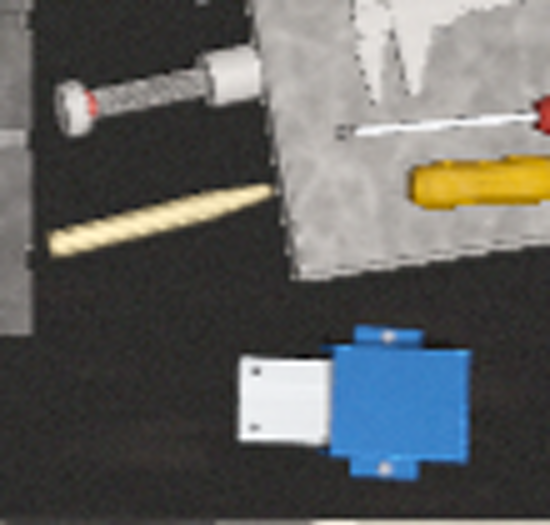

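```bash
cat >> h.py <<'E'
def yaw():
    y=tool()[:3,1]; return np.degrees(np.arctan2(y[1],y[0]))
def plan(p,yw,n,down=True):
    """tool-axis rows for a straight move to p with tool y at world angle yw (deg), pointing down"""
    T=tool(); p=np.array(p,float)
    a=np.radians(yw); y=np.array([np.cos(a),np.sin(a),0]); z=np.array([0,0,-1.]); x=np.cross(y,z)
    G=np.stack([x,y,z],1); rv=R.from_matrix(T[:3,:3].T@G).as_rotvec()
    Rc=R.from_matrix(T[:3,:3]); st=(p-T[:3,3])/n
    print("from",T[:3,3].round(4),"yaw",round(yaw(),2),"len/row mm",round(1e3*np.linalg.norm(st),1),"deg/row",np.degrees(np.linalg.norm(rv)/n).round(2))
    for i in range(n):
        print((Rc.inv().apply(st)/.08).round(3).tolist(),(rv/n/(np.pi/4)).round(3).tolist()); Rc=Rc*R.from_rotvec(rv/n)
E
python3 -c "
from h import *
plan([.40,.15,.27],93,15)"
```

```text
from [0.2397 0.5769 0.2527] yaw 67.44 len/row mm 30.4 deg/row 1.7
[-0.26, -0.277, -0.014] [-0.0, -0.0, -0.038]
[-0.252, -0.285, -0.014] [-0.0, -0.0, -0.038]
[-0.243, -0.292, -0.014] [-0.0, -0.0, -0.038]
[-0.234, -0.299, -0.014] [-0.0, -0.0, -0.038]
[-0.225, -0.306, -0.014] [-0.0, -0.0, -0.038]
[-0.216, -0.313, -0.014] [-0.0, -0.0, -0.038]
[-0.207, -0.319, -0.014] [-0.0, -0.0, -0.038]
[-0.197, -0.325, -0.014] [-0.0, -0.0, -0.038]
[-0.187, -0.331, -0.014] [-0.0, -0.0, -0.038]
[-0.177, -0.336, -0.014] [-0.0, -0.0, -0.038]
[-0.167, -0.341, -0.014] [-0.0, -0.0, -0.038]
[-0.157, -0.346, -0.014] [-0.0, -0.0, -0.038]
[-0.147, -0.351, -0.014] [-0.0, -0.0, -0.038]
[-0.136, -0.355, -0.014] [-0.0, -0.0, -0.038]
[-0.126, -0.359, -0.014] [-0.0, -0.0, -0.038]
```

```bash
python3 -m crank '[[1,[-0.26,-0.28,-0.014],[0,0,-0.038]],[1,[-0.25,-0.285,-0.014],[0,0,-0.038]],[1,[-0.243,-0.292,-0.014],[0,0,-0.038]],[1,[-0.234,-0.3,-0.014],[0,0,-0.038]],[1,[-0.225,-0.306,-0.014],[0,0,-0.038]]]'
python3 -m crank '[[1,[-0.216,-0.313,-0.014],[0,0,-0.038]],[1,[-0.207,-0.319,-0.014],[0,0,-0.038]],[1,[-0.197,-0.325,-0.014],[0,0,-0.038]],[1,[-0.187,-0.331,-0.014],[0,0,-0.038]],[1,[-0.177,-0.336,-0.014],[0,0,-0.038]]]'
python3 -m crank '[[1,[-0.167,-0.341,-0.014],[0,0,-0.038]],[1,[-0.157,-0.346,-0.014],[0,0,-0.038]],[1,[-0.147,-0.351,-0.014],[0,0,-0.038]],[1,[-0.136,-0.355,-0.014],[0,0,-0.038]],[1,[-0.126,-0.36,-0.014],[0,0,-0.038]]]'
python3 - <<'E'
from h import *
print(cam("wrist")[1][:3,3]);cv2.imwrite("pics/c_w.png",manip.camera("wrist"));np.save("c.npy",tool()); print(tool().round(4),manip.get_obs()["clock"])
E
```

```text
clock: 0.65
position: [0.2933, 0.4334, 0.2588]
ee_rot: [0.121, 0.993, -0.0, -0.0]
ft_force: [1.3, 0.0, -0.2]
grip_width: 0.999
clock: 1.15
position: [0.3468, 0.2911, 0.2644]
ee_rot: [0.047, 0.999, 0.0, -0.0]
ft_force: [0.7, 0.2, -0.1]
grip_width: 0.995
clock: 1.65
position: [0.4004, 0.1487, 0.2701]
ee_rot: [-0.028, 1.0, 0.0, -0.0]
ft_force: [0.2, -0.4, -0.1]
grip_width: 0.998
[0.32685713 0.14417137 0.39123984]
[[-9.987e-01 -5.160e-02  6.000e-04  4.022e-01]
 [-5.160e-02  9.987e-01 -7.000e-04  1.441e-01]
 [-6.000e-04 -7.000e-04 -1.000e+00  2.704e-01]
 [ 0.000e+00  0.000e+00  0.000e+00  1.000e+00]] 1.7
```

View pics/c_w.png

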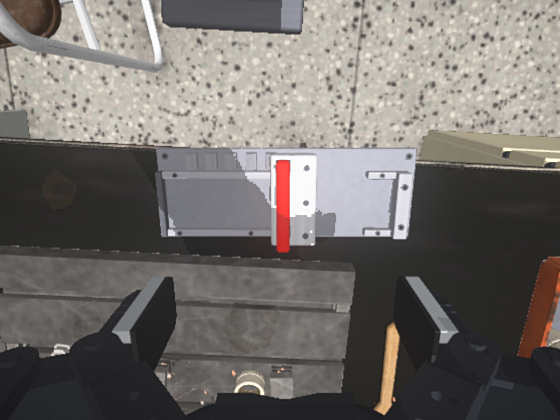

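Run:
```python
from h import *
T=tool(); KW=cam("wrist"); im=manip.camera("wrist"); cv2.imwrite("pics/d_w.png",im); np.savez("d.npz",K=KW[0],W=KW[1])
print(T[:3,3].round(4),yaw(),tool()[:3,3].round(4))
hsv=cv2.cvtColor(im,cv2.COLOR_BGR2HSV)
m=((hsv[...,0]<8)|(hsv[...,0]>172))&(hsv[...,1]>180)&(hsv[...,2]>120)
m=m.astype(np.uint8); m[:, 500:]=0
n,l,s,c=cv2.connectedComponentsWithStats(m); 
for i in range(1,n):
    if s[i,4]>200:
        cnt=cv2.findContours((l==i).astype(np.uint8),0,2)[0][0]; r=cv2.minAreaRect(cnt); print(s[i],c[i],r)
        b=cv2.boxPoints(r); print(b.round(1).tolist(),[ray("wrist",q,.077,KW).round(4).tolist() for q in b], ray("wrist",r[0],.077,KW).round(4))
cv2.imwrite("pics/d_z.png",cv2.resize(im[140:260,145:430],None,fx=2.8,fy=2.8,interpolation=cv2.INTER_CUBIC))
```

```text
[0.4022 0.1441 0.2704] 92.81735661799648 [0.4015 0.1464 0.2703]
[282 159  13  91 984] [288.20223577 206.40853659] ((288.0, 204.0), (90.0, 12.0), 90.0)
[[282.0, 159.0], [294.0, 159.0], [294.0, 249.0], [282.0, 249.0]] [[0.3806, 0.1402, 0.077], [0.38, 0.1503, 0.077], [0.4618, 0.1551, 0.077], [0.4623, 0.1442, 0.077]] [0.4197 0.1474 0.077 ]
```

View pics/d_z.png

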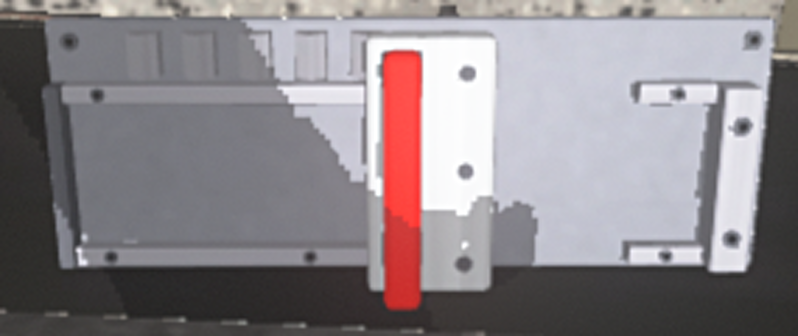

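```bash
python3 -m crank '[[1,[0,0,0],[0,0,0]],[1,[0,0,0],[0,0,0]],[1,[0,0,0],[0,0,0]],[1,[0,0,0],[0,0,0]],[1,[0,0,0],[0,0,0]]]'
python3 - <<'E'
from h import *
T=tool(); KW=cam("wrist"); im=manip.camera("wrist"); cv2.imwrite("pics/e_w.png",im); np.savez("e.npz",K=KW[0],W=KW[1])
print(T[:3,3].round(4),yaw(),tool()[:3,3].round(4))
def box(m,z):
    cnt=max(cv2.findContours(m.astype(np.uint8),0,2)[0],key=cv2.contourArea); r=cv2.minAreaRect(cnt)
    b=cv2.boxPoints(r); print(np.round(b,1).tolist(),[ray("wrist",q,z,KW)[:2].round(4).tolist() for q in b], ray("wrist",r[0],z,KW).round(4))
hsv=cv2.cvtColor(im,cv2.COLOR_BGR2HSV)
m=((hsv[...,0]<8)|(hsv[...,0]>172))&(hsv[...,1]>180)&(hsv[...,2]>120); m[:,500:]=0
box(m,.077)
cv2.imwrite("pics/e_z.png",cv2.resize(im[140:260,150:420],None,fx=2.9,fy=2.9,interpolation=cv2.INTER_CUBIC))
E
```

```text
clock: 2.25
position: [0.4001, 0.1504, 0.27]
ee_rot: [-0.027, 1.0, -0.0, -0.0]
ft_force: [-0.2, -0.2, 0.3]
grip_width: 0.999
[0.4001 0.1504 0.27  ] 93.11842932154518 [0.4001 0.1503 0.2701]
[[275.0, 161.0], [286.0, 161.0], [286.0, 252.0], [275.0, 252.0]] [[0.3803, 0.1408], [0.3798, 0.15], [0.4627, 0.1546], [0.4632, 0.1447]] [0.42   0.1474 0.077 ]
```

View pics/e_z.png

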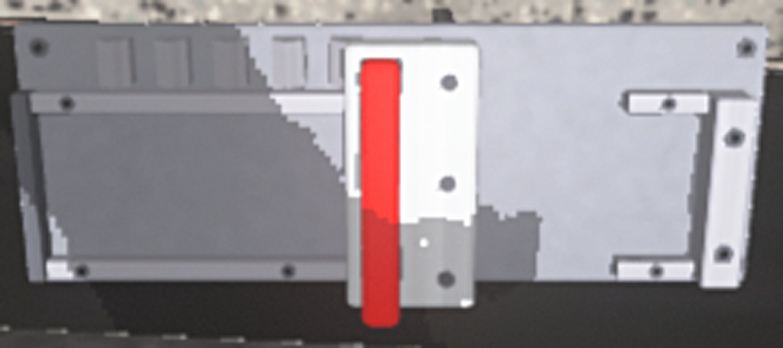

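Run:
```python
from h import *
d=np.load("e.npz"); KW=(d["K"],d["W"])
f=lambda x,y,z: ray("wrist",(150+x/2.9,140+y/2.9),z,KW)[:2]
P={}
for n,x,y,z in [("bL",14,25,.01),("bR",766,28,.01),("ff1",698,115,.01),("ff2",690,258,.01),("ft1",716,100,.018),("ft2",702,287,.018),("ft1b",716,100,.028),("ft2b",702,287,.028),("fr1",757,100,.018),
 ("c1",347,42,.043),("c2",478,42,.043),("c3",474,305,.043),("c4",348,305,.043),("farbaseL",40,282,.01),("farbaseR",600,282,.01)]:
    print(n,f(x,y,z).round(4)); P[n]=f(x,y,z)
v=P["bR"]-P["bL"]; print(np.linalg.norm(v),np.degrees(np.arctan2(v[1],v[0])))
```

```text
bL [0.3858 0.0177]
bR [0.3725 0.2798]
ff1 [0.4046 0.2603]
ff2 [0.4588 0.2649]
ft1 [0.3974 0.2635]
ft2 [0.467  0.2683]
ft1b [0.3955 0.2603]
ft2b [0.4633 0.265 ]
fr1 [0.3966 0.2777]
c1 [0.3803 0.135 ]
c2 [0.378  0.1768]
c3 [0.4685 0.1826]
c4 [0.4709 0.1392]
farbaseL [0.4816 0.0229]
farbaseR [0.4701 0.2325]
0.2624168588871389 92.90784192202301
```

```bash
python3 -c "
from h import *
plan([.421,.1477,.11],92.9,5)
plan([.421,.1477,.077],92.9,10)"
```

```text
from [0.4001 0.1503 0.2701] yaw 93.12 len/row mm 32.3 deg/row 0.04
[-0.052, -0.009, 0.4] [-0.0, -0.0, 0.001]
[-0.052, -0.009, 0.4] [-0.0, -0.0, 0.001]
[-0.052, -0.009, 0.4] [-0.0, -0.0, 0.001]
[-0.052, -0.009, 0.4] [-0.0, -0.0, 0.001]
[-0.052, -0.009, 0.4] [-0.0, -0.0, 0.001]
from [0.4001 0.1503 0.2701] yaw 93.12 len/row mm 19.4 deg/row 0.02
[-0.026, -0.005, 0.241] [-0.0, -0.0, 0.0]
[-0.026, -0.005, 0.241] [-0.0, -0.0, 0.0]
[-0.026, -0.005, 0.241] [-0.0, -0.0, 0.0]
[-0.026, -0.005, 0.241] [-0.0, -0.0, 0.0]
[-0.026, -0.005, 0.241] [-0.0, -0.0, 0.0]
[-0.026, -0.005, 0.241] [-0.0, -0.0, 0.0]
[-0.026, -0.005, 0.241] [-0.0, -0.0, 0.0]
[-0.026, -0.005, 0.241] [-0.0, -0.0, 0.0]
[-0.026, -0.005, 0.241] [-0.0, -0.0, 0.0]
[-0.026, -0.005, 0.241] [-0.0, -0.0, 0.0]
```

```bash
python3 -m crank '[[0.1,[-0.052,-0.009,0.4],[0,0,0.001]],[0.1,[-0.052,-0.009,0.4],[0,0,0.001]],[0.1,[-0.052,-0.009,0.4],[0,0,0.001]],[0.1,[-0.052,-0.009,0.4],[0,0,0.001]],[0.1,[-0.052,-0.009,0.3],[0,0,0.001]]]' 40; python3 -m crank '[[0,[0,0,0.1],[0,0,0]],[0,[0,0,0],[0,0,0]],[0,[0,0,0],[0,0,0]],[0,[0,0,0],[0,0,0]],[0,[0,0,0],[0,0,0]]]'
python3 - <<'E'
from h import *
plan([.421,.1477,.077],92.9,3)
cv2.imwrite("pics/f_w.png",manip.camera("wrist"))
E
```

```text
clock: 2.8
position: [0.4207, 0.1473, 0.1163]
ee_rot: [-0.025, 1.0, -0.0, -0.001]
ft_force: [0.5, -0.3, 0.0]
grip_width: 0.551
clock: 3.3
position: [0.4217, 0.1479, 0.1111]
ee_rot: [-0.025, 1.0, 0.001, 0.001]
ft_force: [-0.9, 0.3, -0.2]
grip_width: 0.496
from [0.4217 0.1479 0.1111] yaw 92.87 len/row mm 11.4 deg/row 0.04
[0.003, -0.001, 0.142] [0.0, 0.001, -0.0]
[0.003, -0.001, 0.142] [0.0, 0.001, -0.0]
[0.003, -0.001, 0.142] [0.0, 0.001, -0.0]
```

View pics/f_w.png

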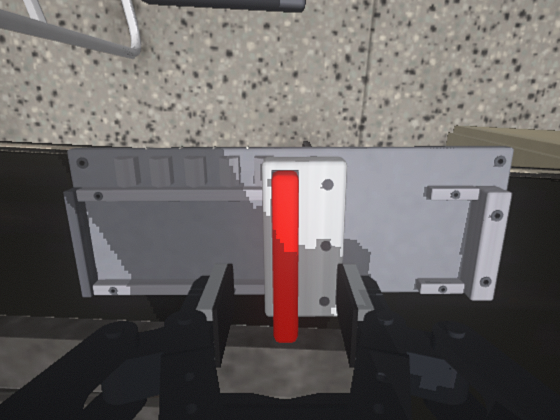

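```bash
python3 -m crank '[[0,[0,0,0.14],[0,0,0]],[0,[0,0,0.14],[0,0,0]],[0,[0,0,0.14],[0,0,0]],[0,[0,0,0],[0,0,0]],[-1,[0,0,0],[0,0,0]]]' 40; python3 -m crank '[[-1,[0,0,0],[0,0,0]],[-1,[0,0,0],[0,0,0]],[-1,[0,0,0],[0,0,0]],[-1,[0,0,0],[0,0,0]],[-1,[0,0,0],[0,0,0]]]'; python3 -m crank '[[-1,[0,0,-0.06],[0,0,0]],[-1,[0,0,-0.06],[0,0,0]],[-1,[0,0,-0.06],[0,0,0]],[-1,[0,0,-0.05],[0,0,0]],[-1,[0,0,0],[0,0,0]]]';  python3 - <<'E'
from h import *
print(tool()[:3,3],yaw())
cv2.imwrite("pics/g_w.png",manip.camera("wrist"))
E
```

```text
clock: 3.85
position: [0.421, 0.1473, 0.076]
ee_rot: [-0.025, 1.0, -0.0, -0.001]
ft_force: [0.2, 0.4, 0.6]
grip_width: 0.346
clock: 4.35
position: [0.4215, 0.1477, 0.0768]
ee_rot: [-0.025, 1.0, 0.0, 0.0]
ft_force: [-1.3, -0.1, 3.5]
grip_width: 0.129
clock: 4.85
position: [0.4213, 0.1475, 0.0954]
ee_rot: [-0.025, 1.0, 0.0, 0.0]
ft_force: [3.9, 1.4, -4.5]
grip_width: 0.133
[0.42133674 0.14754418 0.09537051] 92.86007137990848
```

View pics/g_w.png

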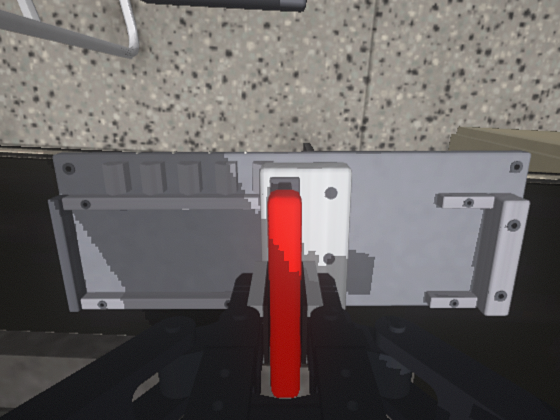

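```bash
python3 -m crank '[[-1,[0,-0.08,0],[0,0,0]],[-1,[0,-0.11,0],[0,0,0]],[-1,[0,-0.12,0],[0,0,0]],[-1,[0,-0.12,0],[0,0,0]],[-1,[0,-0.095,0],[0,0,0]]]' ; python3 -m crank '[[-1,[0,0,0],[0,0,0]],[-1,[0,0,0],[0,0,0]],[-1,[0,0,0],[0,0,0]],[-1,[0,0,0],[0,0,0]],[-1,[0,0,0],[0,0,0]]]';  python3 - <<'E'
from h import *
print(tool()[:3,3],yaw())
KW=cam("wrist"); np.savez("hh.npz",K=KW[0],W=KW[1])
cv2.imwrite("pics/h_w.png",manip.camera("wrist"))
E
```

```text
clock: 5.4
position: [0.4236, 0.1043, 0.095]
ee_rot: [-0.024, 1.0, 0.0, 0.0]
ft_force: [4.5, 2.8, -4.2]
grip_width: 0.128
clock: 5.9
position: [0.4236, 0.1042, 0.0949]
ee_rot: [-0.024, 1.0, -0.0, 0.0]
ft_force: [6.1, 0.2, -5.7]
grip_width: 0.129
[0.42363584 0.10424541 0.09491387] 92.79721607429819
```

View pics/h_w.png

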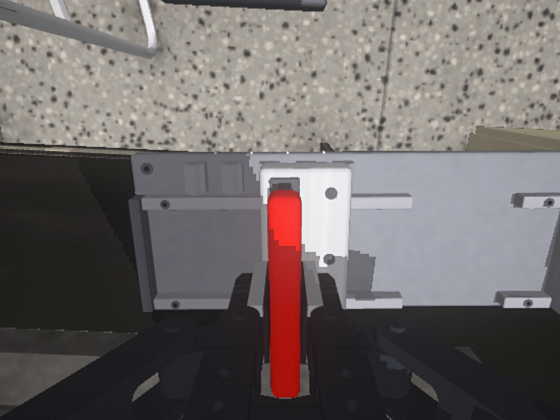

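Run:
```python
from h import *
d=np.load("hh.npz"); KW=(d["K"],d["W"])
v=np.array([-.0506,.9987]);
for n,u,w,z in [("t98",195,178,.024),("t78",233,178,.024),("bar",284.5,195,.095),("carL",262,240,.043),("carR",349,240,.043),("tcp",0,0,0)]:
    p=ray("wrist",(u,w),z,KW)[:2] if n!="tcp" else tool()[:2,3]; print(n,(p-[.427,.1537])@v)
```

```text
t98 -0.09639956025076728
t78 -0.07657622151402756
bar -0.049643402890155494
carL -0.060874916765043086
carR -0.017848503816501233
tcp -0.0492338424702957
```

```bash
python3 -m crank '[[-1,[0,0.025,0],[0,0,0]],[-1,[0,0,0],[0,0,0]],[-1,[0,0,0],[0,0,0]],[0.0,[0,0,0],[0,0,0]],[0.0,[0,0,0],[0,0,0]]]' ; python3 -m crank '[[0,[0,0,0],[0,0,0]],[0,[0,0,0],[0,0,0]],[0,[0,0,-0.2],[0,0,0]],[0,[0,0,-0.3],[0,0,0]],[0,[0,0,-0.3],[0,0,0]]]'; python3 -m crank '[[0,[0,0,-0.4],[0,0,0]],[0,[0,0,-0.3],[0,0,0]],[0,[0,0,0],[0,0,0]],[0,[0,0,0],[0,0,0]],[0,[0,0,0],[0,0,0]]]';  python3 - <<'E'
from h import *
print(tool()[:3,3],yaw())
KW=cam("wrist"); np.savez("i.npz",K=KW[0],W=KW[1])
cv2.imwrite("pics/i_w.png",manip.camera("wrist"))
E
```

```text
clock: 6.45
position: [0.4228, 0.1068, 0.0949]
ee_rot: [-0.025, 1.0, -0.0, -0.001]
ft_force: [0.7, -0.2, -0.1]
grip_width: 0.461
clock: 6.95
position: [0.4228, 0.1074, 0.1595]
ee_rot: [-0.025, 1.0, -0.0, -0.0]
ft_force: [-0.4, 0.3, -0.4]
grip_width: 0.497
clock: 7.45
position: [0.4227, 0.1074, 0.2139]
ee_rot: [-0.025, 1.0, -0.0, -0.001]
ft_force: [-0.2, -0.6, 0.0]
grip_width: 0.504
[0.42265737 0.10738001 0.21394012] 92.86653350523812
```

View pics/i_w.png

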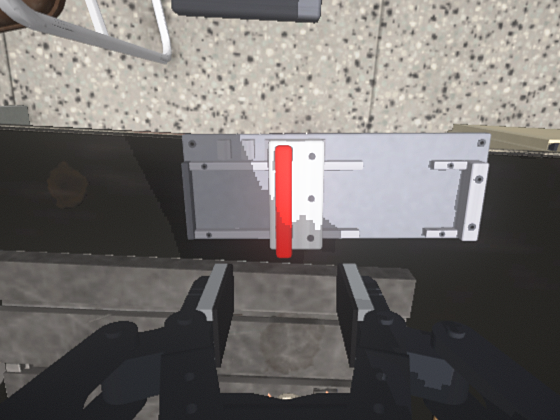

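Run:
```python
from h import *
d=np.load("i.npz"); KW=(d["K"],d["W"]); im=cv2.imread("pics/i_w.png")
cv2.imwrite("pics/i_z.png",cv2.resize(im[125:265,240:500],None,fx=3,fy=3,interpolation=cv2.INTER_CUBIC))
hsv=cv2.cvtColor(im,cv2.COLOR_BGR2HSV)
m=((hsv[...,0]<8)|(hsv[...,0]>172))&(hsv[...,1]>180)&(hsv[...,2]>120); m[:,500:]=0
cnt=max(cv2.findContours(m.astype(np.uint8),0,2)[0],key=cv2.contourArea); b=cv2.boxPoints(cv2.minAreaRect(cnt)); print(b.tolist())
for z in (.077,.095): 
  q=[ray("wrist",p,z,KW)[:2] for p in b]; s=sorted(q,key=lambda t:t[0]); print(z,np.linalg.norm((s[0]+s[1]-s[2]-s[3])/2), np.mean(q,0).round(4))
```

```text
[[276.0, 146.0], [290.0, 146.0], [290.0, 257.0], [276.0, 257.0]]
0.077 0.08251983570251352 [0.4237 0.1058]
0.095 0.07676773315673585 [0.4185 0.1056]
```

View pics/i_z.png

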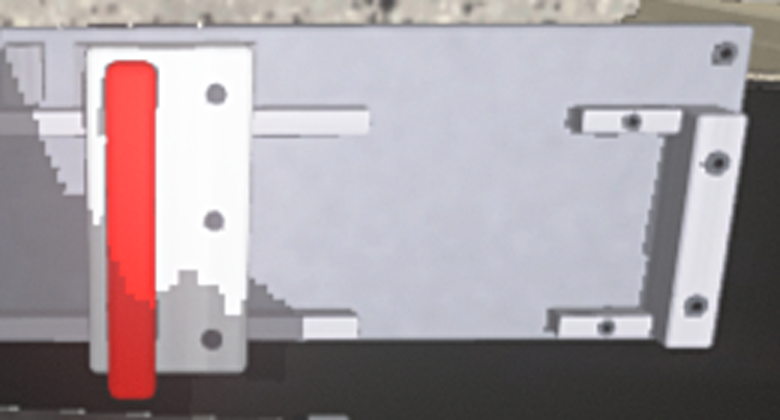

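Run:
```python
from h import *
d=np.load("i.npz"); KW=(d["K"],d["W"])
O=np.array([.427,.1537]); v=np.array([-.0506,.9987]); u=np.array([.9987,.0506])
for n,x,y,z in [("fence_t1",696,118,.018),("fence_t2",665,345,.018),("fence_t1",696,118,.028),("fence_t2",665,345,.028),("fbase1",666,135,.01),("fbase2",641,310,.01),
  ("nstrip inner at -",310,134,.019),("nstrip end-",369,120,.019),("nstrip end+",582,118,.019),("nstrip in+",630,132,.019),("fstrip in-",330,312,.019),("fstrip end-",357,325,.019),("fstrip end+",559,324,.019),("fstrip in+",610,314,.019),
  ("stop1",253,46,.043),("stop2",246,372,.043),("base near R",752,27,.01),("base far edge",400,339,.01),("base near",400,26,.01)]:
    p=ray("wrist",(240+x/3,125+y/3),z,KW)[:2]; print(n,p.round(4),"jig x %.1f y %.1f"%(1e3*(p-O)@u,1e3*(p-O)@v))
```

```text
fence_t1 [0.3975 0.2654] jig x -23.9 y 113.0
fence_t2 [0.4664 0.2696] jig x 45.2 y 113.8
fence_t1 [0.3959 0.2603] jig x -25.6 y 108.0
fence_t2 [0.4627 0.2644] jig x 41.3 y 108.7
fbase1 [0.4041 0.2617] jig x -17.4 y 109.0
fbase2 [0.4583 0.2643] jig x 36.9 y 108.9
nstrip inner at - [0.4074 0.1562] jig x -19.5 y 3.5
nstrip end- [0.4025 0.1725] jig x -23.5 y 20.0
nstrip end+ [0.3989 0.2327] jig x -24.0 y 80.3
nstrip in+ [0.4022 0.2469] jig x -20.0 y 94.4
fstrip in- [0.4606 0.1673] jig x 34.3 y 11.9
fstrip end- [0.4643 0.1758] jig x 38.4 y 20.2
fstrip end+ [0.461  0.2361] jig x 38.1 y 80.6
fstrip in+ [0.457  0.2508] jig x 34.9 y 95.5
stop1 [0.3809 0.1354] jig x -47.0 y -16.0
stop2 [0.4711 0.1407] jig x 43.4 y -15.2
base near R [0.372  0.2803] jig x -48.5 y 129.2
base far edge [0.4715 0.1916] jig x 46.4 y 35.6
base near [0.3768 0.1803] jig x -48.8 y 29.1
```

Run:
```python
from h import *
print(manip.get_obs()["joint_pos"].round(2))
plan([.42,-.25,.25],2,15)
```

```text
[-0.7  -0.08  0.34  2.    0.03  1.22  1.24]
from [0.4226 0.1074 0.2139] yaw 92.86 len/row mm 23.9 deg/row 6.06
[0.017, -0.297, -0.03] [-0.0, -0.0, 0.135]
[-0.014, -0.297, -0.03] [-0.0, -0.0, 0.135]
[-0.046, -0.294, -0.03] [-0.0, -0.0, 0.135]
[-0.076, -0.288, -0.03] [-0.0, -0.0, 0.135]
[-0.106, -0.278, -0.03] [-0.0, -0.0, 0.135]
[-0.135, -0.265, -0.03] [-0.0, -0.0, 0.135]
[-0.162, -0.25, -0.03] [-0.0, -0.0, 0.135]
[-0.188, -0.231, -0.03] [-0.0, -0.0, 0.135]
[-0.211, -0.21, -0.03] [-0.0, -0.0, 0.135]
[-0.232, -0.187, -0.03] [-0.0, -0.0, 0.135]
[-0.251, -0.161, -0.03] [-0.0, -0.0, 0.135]
[-0.266, -0.134, -0.03] [-0.0, -0.0, 0.135]
[-0.279, -0.105, -0.03] [-0.0, -0.0, 0.135]
[-0.288, -0.075, -0.03] [-0.0, -0.0, 0.135]
[-0.295, -0.044, -0.03] [-0.0, -0.0, 0.135]
```

```bash
python3 -m crank '[[0.6,[0.017,-0.297,-0.03],[0,0,0.135]],[0.6,[-0.014,-0.297,-0.03],[0,0,0.135]],[0.6,[-0.046,-0.294,-0.03],[0,0,0.135]],[0.6,[-0.076,-0.288,-0.03],[0,0,0.135]],[0.6,[-0.106,-0.278,-0.03],[0,0,0.135]]]'
python3 -m crank '[[0.6,[-0.135,-0.265,-0.03],[0,0,0.135]],[0.6,[-0.162,-0.25,-0.03],[0,0,0.135]],[0.6,[-0.188,-0.231,-0.03],[0,0,0.135]],[0.6,[-0.211,-0.21,-0.03],[0,0,0.135]],[0.6,[-0.232,-0.187,-0.03],[0,0,0.135]]]'
python3 -m crank '[[0.6,[-0.251,-0.161,-0.03],[0,0,0.135]],[0.6,[-0.266,-0.134,-0.03],[0,0,0.135]],[0.6,[-0.279,-0.105,-0.03],[0,0,0.135]],[0.6,[-0.288,-0.075,-0.03],[0,0,0.135]],[0.6,[-0.295,-0.044,-0.03],[0,0,0.135]]]'
python3 -m crank '[[0.6,[0,0,0],[0,0,0]],[0.6,[0,0,0],[0,0,0]],[0.6,[0,0,0],[0,0,0]],[0.6,[0,0,0],[0,0,0]],[0.6,[0,0,0],[0,0,0]]]'
python3 - <<'E'
from h import *
KW=cam("wrist"); np.savez("j.npz",K=KW[0],W=KW[1]); print(tool()[:3,3],yaw())
cv2.imwrite("pics/j_w.png",manip.camera("wrist")); print(tool()[:3,3],yaw())
E
```

```text
clock: 8.0
position: [0.4216, -0.0125, 0.2261]
ee_rot: [0.24, 0.971, -0.0, -0.001]
ft_force: [0.2, -0.6, 0.3]
grip_width: 0.8
clock: 8.5
position: [0.4204, -0.1315, 0.2382]
ee_rot: [0.486, 0.874, -0.0, -0.001]
ft_force: [0.4, 0.9, -0.3]
grip_width: 0.801
clock: 9.0
position: [0.4191, -0.2505, 0.2501]
ee_rot: [0.698, 0.716, -0.0, -0.001]
ft_force: [0.4, 1.3, 1.1]
grip_width: 0.799
clock: 9.5
position: [0.4197, -0.249, 0.2508]
ee_rot: [0.696, 0.718, 0.0, -0.0]
ft_force: [-0.6, 0.4, 0.4]
grip_width: 0.797
[ 0.41971309 -0.2490174   0.25075798] 1.8358856543912987
[ 0.4196892  -0.24918563  0.25082639] 1.8086630034069207
```

View pics/j_w.png

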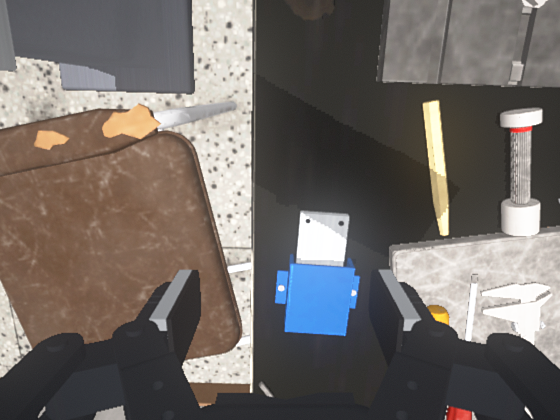

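Run:
```python
from h import *
d=np.load("j.npz"); KW=(d["K"],d["W"]); im=cv2.imread("pics/j_w.png"); hsv=cv2.cvtColor(im,cv2.COLOR_BGR2HSV)
cv2.imwrite("pics/j_z.png",cv2.resize(im[200:345,265:370],None,fx=4,fy=4,interpolation=cv2.INTER_CUBIC))
```

```text
(no output)
```

View pics/j_z.png

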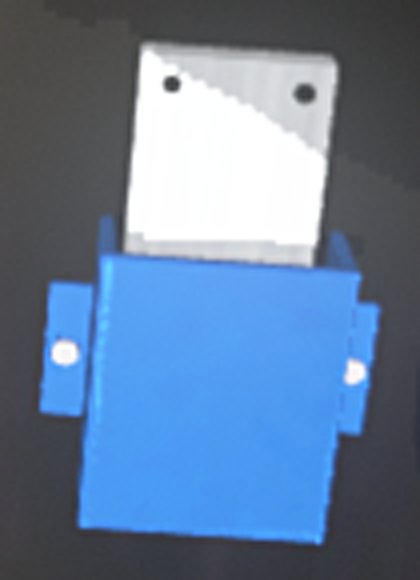

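Run:
```python
from h import *
d=np.load("j.npz"); KW=(d["K"],d["W"])
f=lambda x,y,z: ray("wrist",(265+x/4,200+y/4),z,KW)[:2]
A,B,C,D=[f(*p,.01) for p in [(141,46),(337,62),(124,250),(316,262)]]
print("plate",A,B,C,D, "width",np.linalg.norm(A-B),np.linalg.norm(C-D))
ang=lambda w:np.degrees(np.arctan2(w[1],w[0]))
print("edge dirs",ang(C-A),ang(D-B),ang(B-A)); 
H=[f(*p,.026) for p in [(103,255),(361,272),(322,543),(78,527)]]; print("hood",np.round(H,4), ang(H[3]-H[0]),ang(H[2]-H[1]),ang(H[1]-H[0]),np.linalg.norm(H[0]-H[1]),np.linalg.norm(H[0]-H[3]))
m=(A+B)/2; a=np.radians((ang(C-A)+ang(D-B))/2); di=np.array([np.cos(a),np.sin(a)]); print("end mid",m,"grip",m+di*.02,"yaw",np.degrees(a)+90)
print(ang(B-A))
```

```text
plate [ 0.43801628 -0.28644101] [ 0.48782548 -0.28907829] [ 0.43603712 -0.34283541] [ 0.48687393 -0.34465681] width 0.04987896862113831 0.05086943523075489
edge dirs -92.00997280311786 -90.98085079593629 -3.0308378051136935
hood [[ 0.43   -0.3369]
 [ 0.4955 -0.3395]
 [ 0.492  -0.4197]
 [ 0.4263 -0.4168]] -92.68643436472021 -92.48805991025256 -2.2685645221303274 0.06547446925527199 0.0799393148230932
end mid [ 0.46292088 -0.28775965] grip [ 0.46239894 -0.30775284] yaw -1.4954117995270764
-3.0308378051136935
```

```bash
python3 -c "
from h import *
plan([.4624,-.307,.10],-2.3,5)"
```

```text
from [ 0.4197 -0.2492  0.2508] yaw 1.81 len/row mm 33.4 deg/row 0.82
[-0.148, 0.102, 0.377] [0.0, -0.0, 0.018]
[-0.146, 0.104, 0.377] [0.0, -0.0, 0.018]
[-0.145, 0.106, 0.377] [0.0, -0.0, 0.018]
[-0.143, 0.108, 0.377] [0.0, -0.0, 0.018]
[-0.142, 0.11, 0.377] [0.0, -0.0, 0.018]
```

```bash
python3 -m crank '[[0.6,[-0.148,0.102,0.377],[0,0,0.018]],[0.6,[-0.146,0.104,0.377],[0,0,0.018]],[0.6,[-0.145,0.106,0.377],[0,0,0.018]],[0.6,[-0.143,0.108,0.377],[0,0,0.018]],[0.6,[-0.142,0.11,0.377],[0,0,0.018]]]'
python3 -m crank '[[0.6,[0,0,0],[0,0,0]],[0.6,[0,0,0],[0,0,0]],[0.6,[0,0,0],[0,0,0]],[0.6,[0,0,0],[0,0,0]],[0.6,[0,0,0],[0,0,0]]]'
python3 - <<'E'
from h import *
KW=cam("wrist"); np.savez("k.npz",K=KW[0],W=KW[1])
cv2.imwrite("pics/k_w.png",manip.camera("wrist")); cv2.imwrite("pics/k_s.png",manip.camera("side"))
plan([.4624,-.307,.04],-2.3,5)
E
```

```text
clock: 10.05
position: [0.4627, -0.3076, 0.0987]
ee_rot: [0.721, 0.693, 0.0, 0.0]
ft_force: [0.4, 0.0, 0.5]
grip_width: 0.799
clock: 10.55
position: [0.4627, -0.3074, 0.1013]
ee_rot: [0.721, 0.693, 0.001, 0.001]
ft_force: [-0.4, 0.0, -0.1]
grip_width: 0.803
from [ 0.4624 -0.3074  0.1008] yaw -2.29 len/row mm 12.2 deg/row 0.02
[0.001, -0.0, 0.152] [0.0, -0.0, 0.0]
[0.001, -0.0, 0.152] [0.0, -0.0, 0.0]
[0.001, -0.0, 0.152] [0.0, -0.0, 0.0]
[0.001, -0.0, 0.152] [0.0, -0.0, 0.0]
[0.001, -0.0, 0.152] [0.0, -0.0, 0.0]
```

View pics/k_w.png

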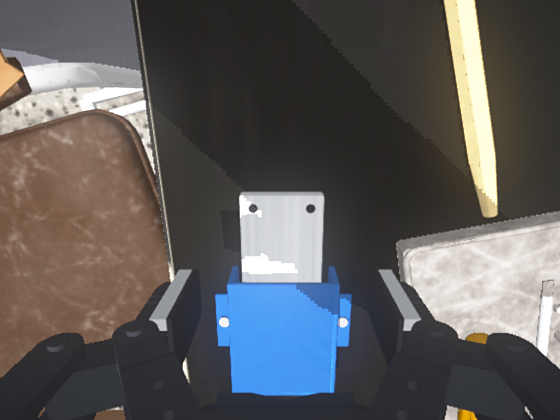

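```bash
python3 -m crank '[[0.5,[0,0,0.15],[0,0,0]],[0.5,[0,0,0.2],[0,0,0]],[0.5,[0,0,0.2],[0,0,0]],[0.5,[0,0,0.15],[0,0,0]],[0.45,[0,0,0.12],[0,0,0]]]'
python3 -m crank '[[0.45,[0,0,0.06],[0,0,0]],[0.45,[0,0,0.03],[0,0,0]],[0.45,[0,0,0.03],[0,0,0]],[0.45,[0,0,0.03],[0,0,0]],[0.45,[0,0,0],[0,0,0]]]' 40
python3 - <<'E'
from h import *
cv2.imwrite("pics/l_w.png",manip.camera("wrist")); cv2.imwrite("pics/l_s.png",cv2.resize(manip.camera("side")[150:240,280:420],None,fx=5,fy=5)); print(tool()[:3,3],manip.get_obs()["ft_force"])
E
```

```text
clock: 11.15
position: [0.4614, -0.3074, 0.0326]
ee_rot: [0.721, 0.693, -0.0, -0.001]
ft_force: [-0.5, 0.3, -0.6]
grip_width: 0.726
clock: 11.65
position: [0.4622, -0.3076, 0.0225]
ee_rot: [0.721, 0.693, 0.0, 0.0]
ft_force: [-0.2, -0.4, 0.3]
grip_width: 0.726
[ 0.46226008 -0.30760033  0.0226925 ] [ 0.07209525 -0.10843799  1.06384782]
```

View pics/l_w.png

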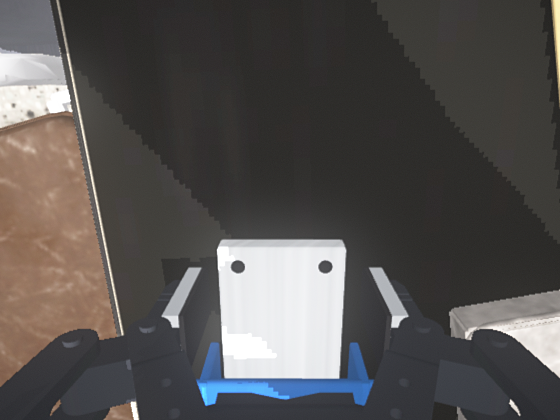

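View pics/l_s.png

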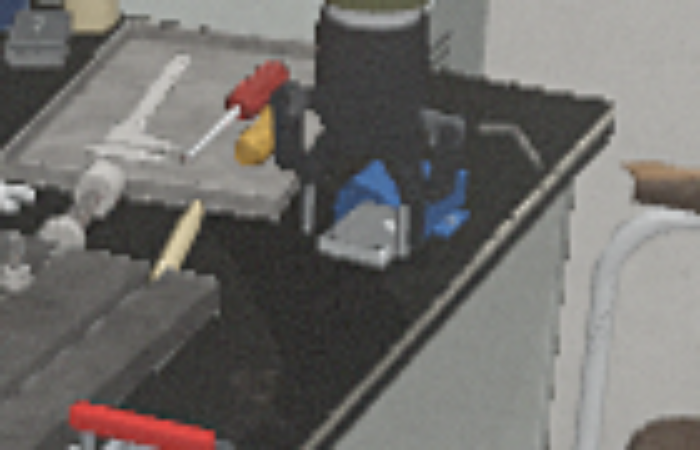

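```bash
python3 -m crank '[[-1,[0,0,0],[0,0,0]],[-1,[0,0,0],[0,0,0]],[-1,[0,0,0],[0,0,0]],[-1,[0,0,0],[0,0,0]],[-1,[0,0,0],[0,0,0]]]' 50
python3 - <<'E'
from h import *
cv2.imwrite("pics/m_w.png",manip.camera("wrist")); print(tool()[:3,3],yaw())
E
```

```text
clock: 12.25
position: [0.4624, -0.3077, 0.023]
ee_rot: [0.721, 0.693, 0.0, 0.0]
ft_force: [-0.8, 1.2, 5.5]
grip_width: 0.564
[ 0.46238522 -0.30775927  0.0230682 ] -2.32314020229421
```

View pics/m_w.png

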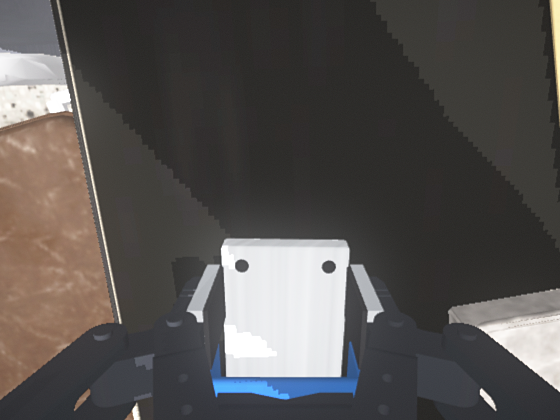

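```bash
python3 -m crank '[[-1,[0.05,0,-0.015],[0,0,0]],[-1,[0.1,0,-0.015],[0,0,0]],[-1,[0.15,0,0],[0,0,0]],[-1,[0.18,0,0],[0,0,0]],[-1,[0.2,0,0],[0,0,0]]]' 
python3 -m crank '[[-1,[0.2,0,0],[0,0,0]],[-1,[0.2,0,0],[0,0,0]],[-1,[0.15,0,0],[0,0,0]],[-1,[0.1,0,0],[0,0,0]],[-1,[0.05,0,0],[0,0,0]]]' 
python3 -m crank '[[-1,[0,0,0],[0,0,0]],[-1,[0,0,0],[0,0,0]],[-1,[0,0,0.015],[0,0,0]],[-1,[0,0,0.01],[0,0,0]],[-1,[0,0,0],[0,0,0]]]'
python3 - <<'E'
from h import *
cv2.imwrite("pics/n_w.png",manip.camera("wrist")); print(tool()[:3,3],yaw())
E
```

```text
clock: 12.8
position: [0.4643, -0.2515, 0.0247]
ee_rot: [0.721, 0.693, 0.0, -0.0]
ft_force: [0.6, 0.4, -1.1]
grip_width: 0.566
clock: 13.3
position: [0.4667, -0.1961, 0.0249]
ee_rot: [0.721, 0.693, 0.0, -0.0]
ft_force: [-0.2, -0.8, -2.6]
grip_width: 0.564
clock: 13.8
position: [0.4665, -0.1979, 0.0231]
ee_rot: [0.722, 0.692, -0.0, 0.0]
ft_force: [-1.8, -1.1, 3.1]
grip_width: 0.563
[ 0.46649976 -0.19785477  0.02302253] -2.3571666837249814
```

View pics/n_w.png

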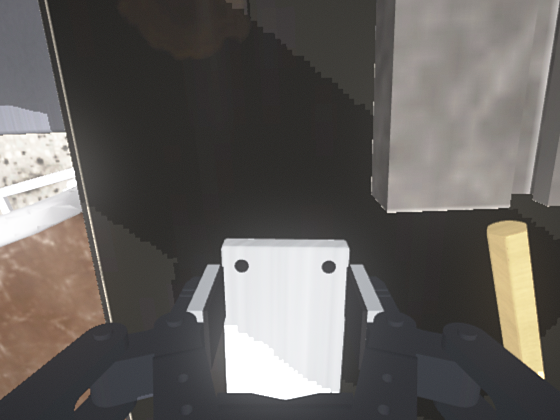

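```bash
python3 -m crank '[[0.4,[0,0,0],[0,0,0]],[0.4,[0,0,0],[0,0,0]],[0.4,[0,0,0],[0,0,0]],[0.4,[0,0,-0.2],[0,0,0]],[0.4,[0,0,-0.4],[0,0,0]]]' 
python3 -m crank '[[0.4,[0,0,-0.4],[0,0,0]],[0.4,[0,0,-0.4],[0,0,0]],[0.4,[0,0,-0.3],[0,0,0]],[0.4,[0,0,-0.2],[0,0,0]],[0.4,[0,0,0],[0,0,0]]]' 
python3 -m crank '[[0.4,[0,0,0],[0,0,0]],[0.4,[0,0,0],[0,0,0]],[0.4,[0,0,0],[0,0,0]],[0.4,[0,0,0],[0,0,0]],[0.4,[0,0,0],[0,0,0]]]'
python3 - <<'E'
from h import *
KW=cam("wrist"); np.savez("o.npz",K=KW[0],W=KW[1])
im=manip.camera("wrist");cv2.imwrite("pics/o_w.png",im); print(tool()[:3,3],yaw())
E
```

```text
clock: 14.35
position: [0.4651, -0.1968, 0.0698]
ee_rot: [0.721, 0.693, -0.001, -0.002]
ft_force: [1.2, 0.4, 1.0]
grip_width: 0.7
clock: 14.85
position: [0.4677, -0.1976, 0.1769]
ee_rot: [0.721, 0.693, 0.001, 0.001]
ft_force: [0.7, -0.2, -1.1]
grip_width: 0.7
clock: 15.35
position: [0.4664, -0.1973, 0.1745]
ee_rot: [0.721, 0.693, -0.0, -0.0]
ft_force: [0.1, -0.2, -0.4]
grip_width: 0.701
[ 0.46644192 -0.19730219  0.1746266 ] -2.3199880617568884
```

View pics/o_w.png

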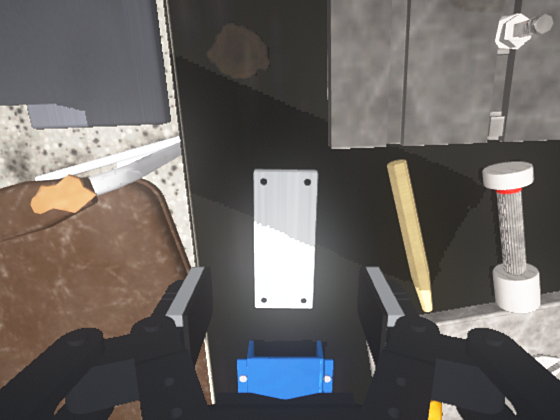

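Run:
```python
from h import *
d=np.load("o.npz"); KW=(d["K"],d["W"]); im=cv2.imread("pics/o_w.png"); hsv=cv2.cvtColor(im,cv2.COLOR_BGR2HSV)
m=((hsv[...,1]<50)&(hsv[...,2]>110)).astype(np.uint8); m[:,:220]=0;m[:,345:]=0;m[:160]=0;m[318:]=0
cnt=max(cv2.findContours(m,0,2)[0],key=cv2.contourArea); ap=cv2.approxPolyDP(cnt,8,True)[:,0]; print(ap.tolist())
P=np.array([ray("wrist",p,.01,KW)[:2] for p in ap]); print(P.round(4).tolist())
w=np.array([ray("wrist",p,.01,KW)[:2] for p in cnt[:,0]]); r=cv2.minAreaRect((w*1000).astype(np.float32)); print(r, w.mean(0))
plan(list(np.array(r[0])/1000)+[.1],-2.3,5)
```

```text
[[255, 169], [254, 306], [311, 308], [317, 172]]
[[0.4457, -0.1763], [0.4372, -0.296], [0.4864, -0.2999], [0.4934, -0.1806]]
((465.51641845703125, -238.26089477539062), (122.06532287597656, 51.3256721496582), 87.02100372314453) [ 0.46671121 -0.23167774]
from [ 0.4664 -0.1973  0.1746] yaw -2.32 len/row mm 17.0 deg/row 0.01
[-0.102, 0.002, 0.187] [-0.0, 0.0, -0.0]
[-0.102, 0.002, 0.187] [-0.0, 0.0, -0.0]
[-0.102, 0.002, 0.187] [-0.0, 0.0, -0.0]
[-0.102, 0.002, 0.187] [-0.0, 0.0, -0.0]
[-0.102, 0.002, 0.187] [-0.0, 0.0, -0.0]
```

```bash
python3 -m crank '[[0.4,[-0.103,0,0.187],[0,0,0.003]],[0.4,[-0.103,0,0.187],[0,0,0.003]],[0.4,[-0.103,0,0.187],[0,0,0.003]],[0.4,[-0.103,0,0.187],[0,0,0]],[0.4,[-0.103,0,0.187],[0,0,0]]]' 
python3 -m crank '[[0.4,[0,0,0.15],[0,0,0]],[0.4,[0,0,0.2],[0,0,0]],[0.4,[0,0,0.2],[0,0,0]],[0.4,[0,0,0.15],[0,0,0]],[0.4,[0,0,0.1],[0,0,0]]]' 
python3 -m crank '[[0.4,[0,0,0.06],[0,0,0]],[0.4,[0,0,0.05],[0,0,0]],[0.4,[0,0,0.03],[0,0,0]],[0.4,[0,0,0.02],[0,0,0]],[0.4,[0,0,0],[0,0,0]]]'
python3 - <<'E'
from h import *
im=manip.camera("wrist");cv2.imwrite("pics/p_w.png",im); print(tool()[:3,3],yaw())
E
```

```text
clock: 15.9
position: [0.4647, -0.2387, 0.0994]
ee_rot: [0.724, 0.69, -0.0, -0.0]
ft_force: [0.2, -0.7, 0.4]
grip_width: 0.699
clock: 16.4
position: [0.4646, -0.238, 0.0351]
ee_rot: [0.724, 0.69, -0.0, -0.0]
ft_force: [-0.5, -0.3, -0.3]
grip_width: 0.697
clock: 16.9
position: [0.4648, -0.2385, 0.0234]
ee_rot: [0.724, 0.69, 0.0, 0.0]
ft_force: [0.1, -0.5, 0.1]
grip_width: 0.704
[ 0.46485887 -0.2384694   0.023459  ] -2.722229095747952
```

View pics/p_w.png

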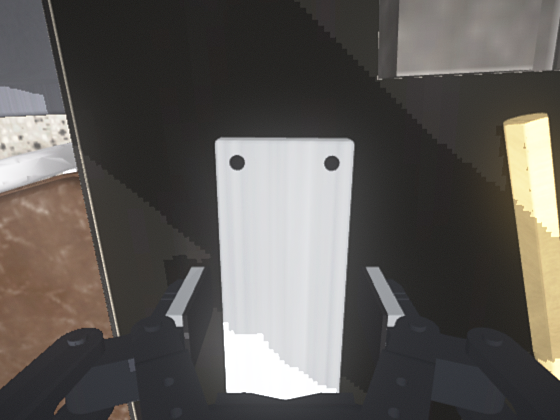

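```bash
python3 -m crank '[[-1,[0,0,0],[0,0,0]],[-1,[0,0,0],[0,0,0]],[-1,[0,0,0],[0,0,0]],[-1,[0,0,0],[0,0,0]],[-1,[0,0,0],[0,0,0]]]' 60
python3 - <<'E'
from h import *
o=manip.get_obs(); print(o["grip_width"],o["ft_force"])
KW=cam("wrist"); np.savez("q.npz",K=KW[0],W=KW[1])
im=manip.camera("wrist");cv2.imwrite("pics/q_w.png",im); print(tool()[:3,3],yaw())
T=tool(); 
for uv in [(284,139),(284,143),(284,148)]: print((T[:3,:3].T@(ray("wrist",uv,.01,KW)-T[:3,3])).round(4))
cv2.imwrite("pics/q_z.png",cv2.resize(im[125:300,200:370],None,fx=3.4,fy=3.4,interpolation=cv2.INTER_CUBIC))
E
```

```text
clock: 17.45
position: [0.465, -0.2385, 0.024]
ee_rot: [0.724, 0.69, 0.0, 0.0]
ft_force: [-2.7, 1.3, 7.6]
grip_width: 0.564
0.563708861790171 [-2.6923716   1.29183836  7.63332001]
[ 0.46500988 -0.23854372  0.02398314] -2.727994420576677
[0.0598 0.0012 0.014 ]
[0.0584 0.0012 0.014 ]
[0.0566 0.0012 0.014 ]
```

View pics/q_z.png

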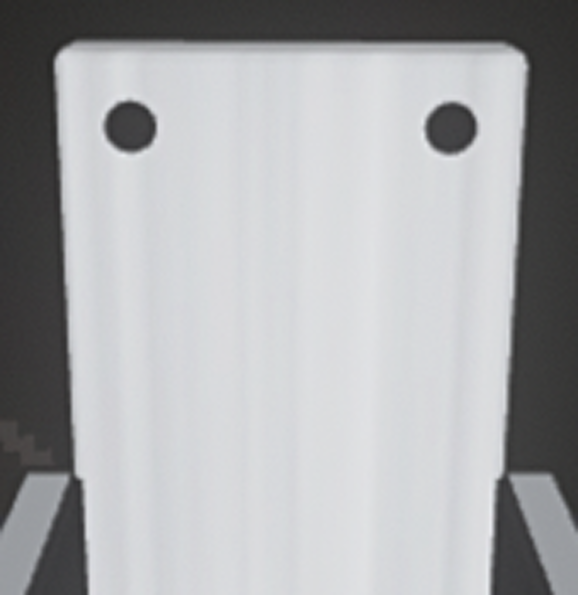

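```bash
python3 -m crank '[[-1,[0,0,-0.1],[0,0,0]],[-1,[0,0,-0.3],[0,0,0]],[-1,[0,0,-0.5],[0,0,0]],[-1,[0.0,0,-0.5],[0,0,0]],[-1,[0,0,-0.5],[0,0,0]]]'
python3 - <<'E'
from h import *
print(manip.get_obs()["grip_width"],manip.get_obs()["ft_force"])
plan([.4321,.2004,.20],2.9,20)
E
```

```text
clock: 18.0
position: [0.4642, -0.2386, 0.1771]
ee_rot: [0.724, 0.69, -0.0, -0.0]
ft_force: [1.5, 1.0, -1.4]
grip_width: 0.56
0.559877564692521 [ 1.45100564  0.96838769 -1.44170116]
from [ 0.4642 -0.2386  0.1771] yaw -2.76 len/row mm 22.0 deg/row 0.28
[0.273, -0.033, -0.014] [-0.0, -0.0, -0.006]
[0.273, -0.032, -0.014] [-0.0, -0.0, -0.006]
[0.273, -0.031, -0.014] [-0.0, -0.0, -0.006]
[0.274, -0.029, -0.014] [-0.0, -0.0, -0.006]
[0.274, -0.028, -0.014] [-0.0, -0.0, -0.006]
[0.274, -0.026, -0.014] [-0.0, -0.0, -0.006]
[0.274, -0.025, -0.014] [-0.0, -0.0, -0.006]
[0.274, -0.024, -0.014] [-0.0, -0.0, -0.006]
[0.274, -0.022, -0.014] [-0.0, -0.0, -0.006]
[0.274, -0.021, -0.014] [-0.0, -0.0, -0.006]
[0.274, -0.02, -0.014] [-0.0, -0.0, -0.006]
[0.274, -0.018, -0.014] [-0.0, -0.0, -0.006]
[0.275, -0.017, -0.014] [-0.0, -0.0, -0.006]
[0.275, -0.016, -0.014] [-0.0, -0.0, -0.006]
[0.275, -0.014, -0.014] [-0.0, -0.0, -0.006]
[0.275, -0.013, -0.014] [-0.0, -0.0, -0.006]
[0.275, -0.012, -0.014] [-0.0, -0.0, -0.006]
[0.275, -0.01, -0.014] [-0.0, -0.0, -0.006]
[0.275, -0.009, -0.014] [-0.0, -0.0, -0.006]
[0.275, -0.007, -0.014] [-0.0, -0.0, -0.006]
```

```bash
python3 -m crank '[[-1,[0.15,-0.033,-0.014],[0,0,-0.006]],[-1,[0.273,-0.032,-0.014],[0,0,-0.006]],[-1,[0.273,-0.031,-0.014],[0,0,-0.006]],[-1,[0.273,-0.03,-0.014],[0,0,-0.006]],[-1,[0.274,-0.028,-0.014],[0,0,-0.006]]]'
python3 -m crank '[[-1,[0.274,-0.026,-0.014],[0,0,-0.006]],[-1,[0.274,-0.025,-0.014],[0,0,-0.006]],[-1,[0.274,-0.024,-0.014],[0,0,-0.006]],[-1,[0.274,-0.022,-0.014],[0,0,-0.006]],[-1,[0.274,-0.021,-0.014],[0,0,-0.006]]]'
python3 -m crank '[[-1,[0.274,-0.02,-0.014],[0,0,-0.006]],[-1,[0.274,-0.018,-0.014],[0,0,-0.006]],[-1,[0.274,-0.017,-0.014],[0,0,-0.006]],[-1,[0.274,-0.016,-0.014],[0,0,-0.006]],[-1,[0.274,-0.014,-0.014],[0,0,-0.006]]]'
python3 - <<'E'
from h import *
print(manip.get_obs()["grip_width"],manip.get_obs()["joint_pos"].round(2))
plan([.4321,.2004,.16],2.9,6)
E
```

```text
clock: 18.5
position: [0.4557, -0.1379, 0.1812]
ee_rot: [0.716, 0.698, 0.0, 0.0]
ft_force: [1.0, 0.2, -2.2]
grip_width: 0.559
clock: 19.0
position: [0.4479, -0.0282, 0.1869]
ee_rot: [0.707, 0.707, 0.0, -0.0]
ft_force: [0.4, 0.3, -1.6]
grip_width: 0.556
clock: 19.5
position: [0.4402, 0.0812, 0.1925]
ee_rot: [0.699, 0.715, 0.0, 0.0]
ft_force: [0.3, -0.5, -1.8]
grip_width: 0.557
0.5568176833692796 [-0.77 -0.04  0.48  2.01  0.02  1.17 -0.27]
from [0.4402 0.0812 0.1925] yaw 1.31 len/row mm 20.6 deg/row 0.27
[0.249, -0.011, 0.068] [0.0, -0.0, -0.006]
[0.249, -0.01, 0.068] [0.0, -0.0, -0.006]
[0.249, -0.009, 0.068] [0.0, -0.0, -0.006]
[0.249, -0.008, 0.068] [0.0, -0.0, -0.006]
[0.249, -0.007, 0.068] [0.0, -0.0, -0.006]
[0.249, -0.005, 0.068] [0.0, -0.0, -0.006]
```

```bash
python3 -m crank '[[-1,[0.27,-0.011,0.06],[0,0,-0.007]],[-1,[0.27,-0.01,0.06],[0,0,-0.007]],[-1,[0.26,-0.009,0.06],[0,0,-0.007]],[-1,[0.26,-0.008,0.06],[0,0,-0.007]],[-1,[0.24,-0.007,0.06],[0,0,-0.006]]]'
python3 -m crank '[[-1,[0.13,-0.005,0.06],[0,0,0]],[-1,[0.06,0,0.05],[0,0,0]],[-1,[0,0,0],[0,0,0]],[-1,[0,0,0],[0,0,0]],[-1,[0,0,0],[0,0,0]]]'
python3 - <<'E'
from h import *
KW=cam("wrist"); np.savez("r.npz",K=KW[0],W=KW[1])
im=manip.camera("wrist");cv2.imwrite("pics/r_w.png",im); print(tool()[:3,3],yaw())
plan([.4321,.2004,.1],2.9,5)
E
```

```text
clock: 20.0
position: [0.4332, 0.1857, 0.168]
ee_rot: [0.689, 0.725, 0.0, 0.0]
ft_force: [-0.0, -0.3, -2.3]
grip_width: 0.558
clock: 20.5
position: [0.4325, 0.1989, 0.1596]
ee_rot: [0.69, 0.724, 0.0, 0.0]
ft_force: [-0.3, 0.5, -1.7]
grip_width: 0.555
[0.43247297 0.19901266 0.15957108] 2.7932489165931274
from [0.4325 0.199  0.1596] yaw 2.79 len/row mm 11.9 deg/row 0.02
[0.003, -0.001, 0.149] [0.0, -0.0, -0.0]
[0.003, -0.001, 0.149] [0.0, -0.0, -0.0]
[0.003, -0.001, 0.149] [0.0, -0.0, -0.0]
[0.003, -0.001, 0.149] [0.0, -0.0, -0.0]
[0.004, -0.001, 0.149] [0.0, -0.0, -0.0]
```

View pics/r_w.png

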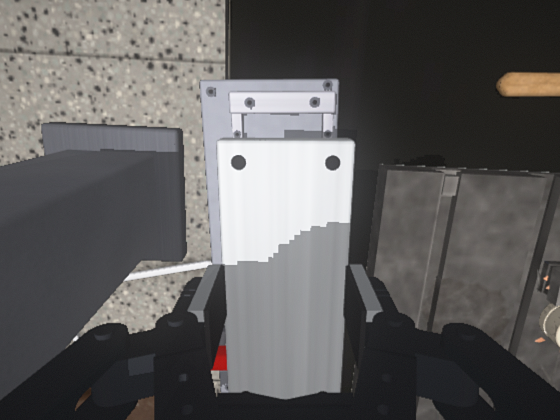

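Run:
```python
from h import *
im=cv2.imread("pics/r_w.png"); cv2.imwrite("pics/r_z.png",cv2.resize(im[70:170,195:365],None,fx=4.6,fy=4.6,interpolation=cv2.INTER_CUBIC))
```

```text
(no output)
```

View pics/r_z.png

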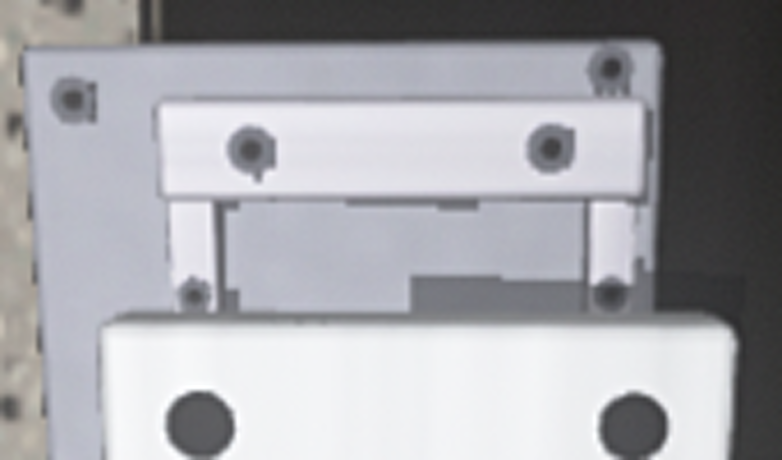

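Run:
```python
from h import *
d=np.load("r.npz"); KW=(d["K"],d["W"]); T=np.linalg.inv(KW[1]) # recompute tool from saved cam
M=np.array(manip.camera_info("wrist")["mount"]); Tt=KW[1]@np.linalg.inv(M)
f=lambda x,y,z: ray("wrist",(195+x/4.6,70+y/4.6),z,KW)
for n,x,y,z in [("fenceL",165,197,.028),("fenceR",640,197,.028),("sL",214,205,.019),("sL2",214,305,.019),("sR",590,205,.019),("sR2",590,305,.019),("pEndL",130,318,.1456),("pEndR",710,318,.1456),("pL",101,345,.1456),("pR",737,345,.1456),("pL2",105,455,.1456),("pR2",733,455,.1456)]:
    p=f(x,y,z); print(n,p.round(4),"tool",(Tt[:3,:3].T@(p-Tt[:3,3]))[:2].round(4))
```

```text
fenceL [0.3958 0.2606 0.028 ] tool [ 0.0634 -0.0337]
fenceR [0.4631 0.2638 0.028 ] tool [0.0634 0.0337]
sL [0.4018 0.2593 0.019 ] tool [ 0.0618 -0.0278]
sL2 [0.402  0.2448 0.019 ] tool [ 0.0473 -0.0283]
sR [0.457 0.262 0.019] tool [0.0618 0.0275]
sR2 [0.4582 0.2475 0.019 ] tool [0.0473 0.0279]
pEndL [0.4092 0.2574 0.1456] tool [ 0.0596 -0.0204]
pEndR [0.454  0.2596 0.1456] tool [0.0596 0.0245]
pL [0.407  0.2552 0.1456] tool [ 0.0575 -0.0228]
pR [0.4563 0.2576 0.1456] tool [0.0575 0.0267]
pL2 [0.4072 0.2466 0.1456] tool [ 0.0488 -0.0229]
pR2 [0.4569 0.249  0.1456] tool [0.0489 0.0268]
```

Run:
```python
from h import *
for n in "deijkoqr":
    try: d=np.load(n+".npz")if n!="h" else 0
    except: continue
    print(n,d["K"].round(2).tolist())
i=manip.camera_info("wrist");print(np.array(i["K"]),np.array(i["mount"]))
im=cv2.imread("pics/r_z.png");print(im.shape, im.shape[1]/170)
```

```text
d [[375.36, 0.0, 284.7], [0.0, 375.36, 210.21], [0.0, 0.0, 1.0]]
e [[375.36, 0.0, 284.7], [0.0, 375.36, 210.21], [0.0, 0.0, 1.0]]
i [[375.36, 0.0, 284.7], [0.0, 375.36, 210.21], [0.0, 0.0, 1.0]]
j [[375.36, 0.0, 284.7], [0.0, 375.36, 210.21], [0.0, 0.0, 1.0]]
k [[375.36, 0.0, 284.7], [0.0, 375.36, 210.21], [0.0, 0.0, 1.0]]
o [[375.36, 0.0, 284.7], [0.0, 375.36, 210.21], [0.0, 0.0, 1.0]]
q [[375.36, 0.0, 284.7], [0.0, 375.36, 210.21], [0.0, 0.0, 1.0]]
r [[375.36, 0.0, 284.7], [0.0, 375.36, 210.21], [0.0, 0.0, 1.0]]
[[375.36495579   0.         284.69664254]
 [  0.         375.36495579 210.21310027]
 [  0.           0.           1.        ]] [[ 1.57697313e-04 -9.55692734e-01 -2.94366054e-01  7.47276518e-02]
 [ 9.99999942e-01  2.39605238e-04 -2.42187168e-04  1.48052176e-03]
 [ 3.01988165e-04 -2.94365998e-01  9.55692716e-01 -1.21175992e-01]
 [ 0.00000000e+00  0.00000000e+00  0.00000000e+00  1.00000000e+00]]
(460, 782, 3) 4.6
```

```bash
python3 - <<'E'
from h import *
for _ in range(3): print(np.array(manip.camera_info("wrist")["mount"])[:3,3])
M=np.array(manip.camera_info("wrist")["mount"])
for n in "deijkoqr":
    try: d=np.load(n+".npz")
    except: continue
E
python3 -c "
from h import *
print(np.array(manip.camera_info('wrist')['mount'])[:3,3])"; for n in e i q r; do python3 -c "
import numpy as np;print('$n',np.load('$n.npz')['W'].round(4).tolist())"; done
```

```text
[ 0.07472765  0.00148052 -0.12117599]
[ 0.07472765  0.00148052 -0.12117599]
[ 0.07472765  0.00148052 -0.12117599]
[ 0.07472765  0.00148052 -0.12117599]
e [[-0.0547, 0.9543, 0.2938, 0.3265], [0.9985, 0.0522, 0.0163, 0.1459], [0.0002, 0.2943, -0.9557, 0.3912], [0.0, 0.0, 0.0, 1.0]]
i [[-0.0502, 0.9549, 0.2926, 0.3492], [0.9987, 0.048, 0.0145, 0.1033], [-0.0002, 0.2929, -0.9561, 0.3352], [0.0, 0.0, 0.0, 1.0]]
q [[0.9989, -0.0454, -0.0135, 0.47], [-0.0474, -0.9547, -0.2937, -0.1639], [0.0004, 0.294, -0.9558, 0.1452], [0.0, 0.0, 0.0, 1.0]]
r [[0.9988, 0.0466, 0.0144, 0.4303], [0.0487, -0.9546, -0.2939, 0.2736], [0.0, 0.2942, -0.9557, 0.2807], [0.0, 0.0, 0.0, 1.0]]
```

```bash
python3 -m crank '[[-1,[0.004,-0.003,0.2],[0,0,0]],[-1,[0.004,-0.003,0.25],[0,0,0]],[-1,[0.004,-0.003,0.25],[0,0,0]],[-1,[0.004,-0.003,0.2],[0,0,0]],[-1,[0.002,0,0.12],[0,0,0]]]'
python3 -m crank '[[-1,[0,0,0],[0,0,0]],[-1,[0,0,0],[0,0,0]],[-1,[0,0,0],[0,0,0]],[-1,[0,0,0],[0,0,0]],[-1,[0,0,0],[0,0,0]]]'
python3 - <<'E'
from h import *
KW=cam("wrist"); np.savez("s.npz",K=KW[0],W=KW[1],T=tool())
im=manip.camera("wrist");cv2.imwrite("pics/s_w.png",im); print(tool()[:3,3],yaw())
cv2.imwrite("pics/s_z.png",cv2.resize(im[60:170,195:365],None,fx=4.6,fy=4.6,interpolation=cv2.INTER_CUBIC))
cv2.imwrite("pics/s_s.png",manip.camera("side")[150:350,200:400].repeat(3,0).repeat(3,1))
E
```

```text
clock: 21.05
position: [0.4309, 0.2005, 0.0768]
ee_rot: [0.689, 0.724, -0.0, -0.0]
ft_force: [0.4, -0.5, -0.3]
grip_width: 0.557
clock: 21.55
position: [0.4314, 0.2012, 0.0782]
ee_rot: [0.689, 0.725, 0.001, 0.0]
ft_force: [0.7, 0.9, -1.3]
grip_width: 0.558
[0.43133048 0.20120065 0.07808263] 2.8639710738241546
```

View pics/s_z.png

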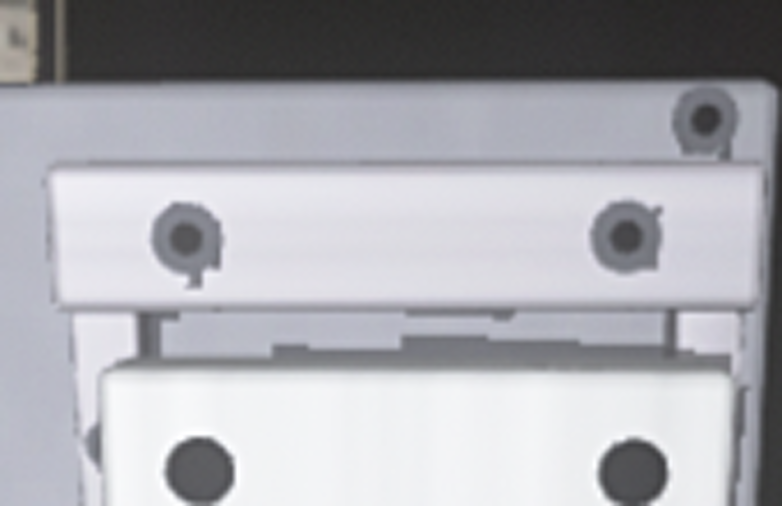

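View pics/s_s.png

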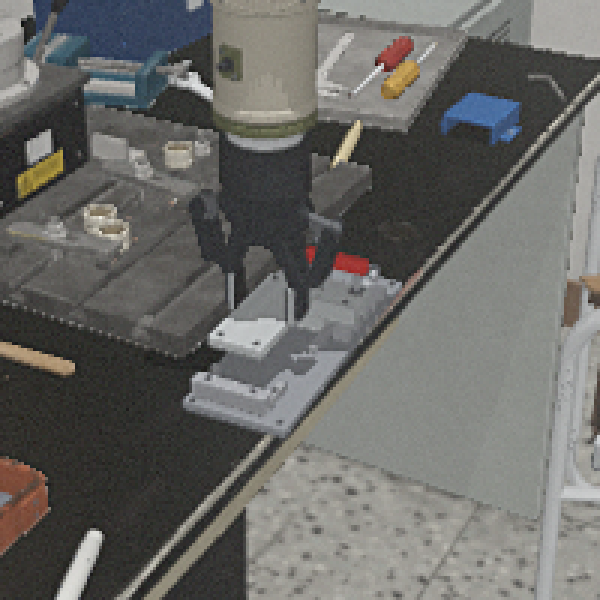

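View pics/s_w.png

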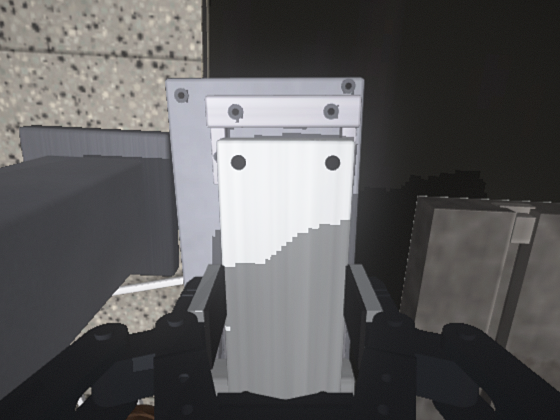

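Run:
```python
from h import *
d=np.load("s.npz"); KW=(d["K"],d["W"]); Tt=d["T"]
f=lambda x,y,z: ray("wrist",(195+x/4.6,60+y/4.6),z,KW)
zp=Tt[2,3]-.014
for n,x,y,z in [("fenceL",60,308,.028),("fenceR",757,308,.028),("sL",137,320,.019),("sR",677,320,.019),("pEndL",130,364,zp),("pEndR",710,364,zp),("pL",101,385,zp),("pR",737,385,zp),("pL2",104,500,zp),("pR2",733,500,zp)]:
    p=f(x,y,z); print(n,p.round(4),"tool",(Tt[:3,:3].T@(p-Tt[:3,3]))[:2].round(4))
```

```text
fenceL [0.3956 0.2604 0.028 ] tool [ 0.0609 -0.0329]
fenceR [0.4633 0.2638 0.028 ] tool [0.0609 0.0349]
sL [0.4017 0.2588 0.019 ] tool [ 0.059  -0.0268]
sR [0.457  0.2616 0.019 ] tool [0.059  0.0285]
pEndL [0.408  0.2597 0.0642] tool [ 0.0596 -0.0204]
pEndR [0.4529 0.262  0.0642] tool [0.0596 0.0245]
pL [0.4058 0.258  0.0642] tool [ 0.058  -0.0228]
pR [0.4551 0.2605 0.0642] tool [0.058  0.0266]
pL2 [0.406  0.2489 0.0642] tool [ 0.0489 -0.023 ]
pR2 [0.4558 0.2514 0.0642] tool [0.0489 0.0268]
```

```bash
python3 -m crank '[[-1,[-0.006,-0.006,0],[0,0,0]],[-1,[-0.006,-0.006,0.03],[0,0,0]],[-1,[0,0,0.06],[0,0,0]],[-1,[0,0,0.06],[0,0,0]],[-1,[0,0,0.03],[0,0,0]]]'
python3 -m crank '[[-1,[0,0,0],[0,0,0]],[-1,[0,0,0],[0,0,0]],[-1,[0,0,0],[0,0,0]],[-1,[0,0,0],[0,0,0]],[-1,[0,0,0],[0,0,0]]]'
python3 - <<'E'
from h import *
KW=cam("wrist"); np.savez("t.npz",K=KW[0],W=KW[1],T=tool())
im=manip.camera("wrist");cv2.imwrite("pics/t_w.png",im); print(tool()[:3,3],yaw())
cv2.imwrite("pics/t_z.png",cv2.resize(im[60:170,195:365],None,fx=4.6,fy=4.6,interpolation=cv2.INTER_CUBIC))
E
```

```text
clock: 22.15
position: [0.4299, 0.1999, 0.0625]
ee_rot: [0.689, 0.725, -0.0, -0.0]
ft_force: [0.0, 0.3, -1.0]
grip_width: 0.562
clock: 22.65
position: [0.4303, 0.2001, 0.0634]
ee_rot: [0.689, 0.725, 0.0, -0.0]
ft_force: [-0.4, -0.3, -2.0]
grip_width: 0.556
[0.43027524 0.20009682 0.06341188] 2.8625026664910522
```

View pics/t_z.png

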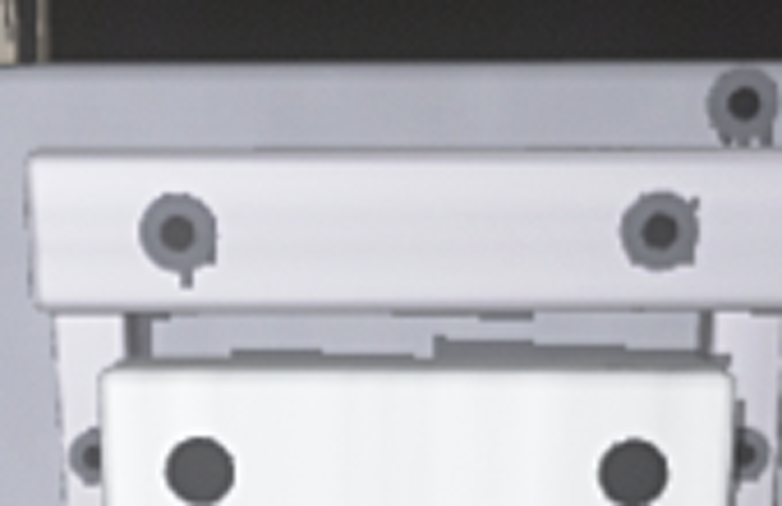

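Run:
```python
from h import *
d=np.load("t.npz"); KW=(d["K"],d["W"]); Tt=d["T"]
f=lambda x,y,z: ray("wrist",(195+x/4.6,60+y/4.6),z,KW)
zp=Tt[2,3]-.014
for n,x,y,z in [("fenceL",60,305,.028),("fenceR",757,305,.028),("sL",126,320,.019),("sR",712,320,.019),("pEndL",130,364,zp)]:
    p=f(x,y,z); print(n,"tool",(Tt[:3,:3].T@(p-Tt[:3,3]))[:2].round(4))
```

```text
fenceL tool [ 0.0623 -0.0299]
fenceR tool [0.0624 0.032 ]
sL tool [ 0.0603 -0.0255]
sR tool [0.0603 0.0296]
pEndL tool [ 0.0596 -0.0204]
```

```bash
python3 -m crank '[[-1,[0.002,0,0.04],[0,0,0]],[-1,[0.002,0,0.05],[0,0,0]],[-1,[0,0,0.06],[0,0,0]],[-1,[0,0,0.05],[0,0,0]],[-1,[0,0,0.04],[0,0,0]]]'
python3 -m crank '[[-1,[0,0,0.03],[0,0,0]],[-1,[0,0,0.03],[0,0,0]],[-1,[0,0,0.02],[0,0,0]],[-1,[0,0,0.015],[0,0,0]],[-1,[0,0,0.01],[0,0,0]]]'
python3 - <<'E'
from h import *
im=manip.camera("wrist");cv2.imwrite("pics/u_w.png",im); print(tool()[:3,3],yaw(),manip.get_obs()["ft_force"])
E
```

```text
clock: 23.2
position: [0.43, 0.2002, 0.0436]
ee_rot: [0.689, 0.725, -0.0, -0.0]
ft_force: [-1.0, 0.1, -2.5]
grip_width: 0.559
clock: 23.7
position: [0.4302, 0.2004, 0.0356]
ee_rot: [0.689, 0.725, 0.0, -0.0]
ft_force: [0.1, 0.9, -2.2]
grip_width: 0.557
[0.43017696 0.20039402 0.03559062] 2.8656022705664506 [ 0.45418792 -0.14841603 -2.04281343]
```

View pics/u_w.png

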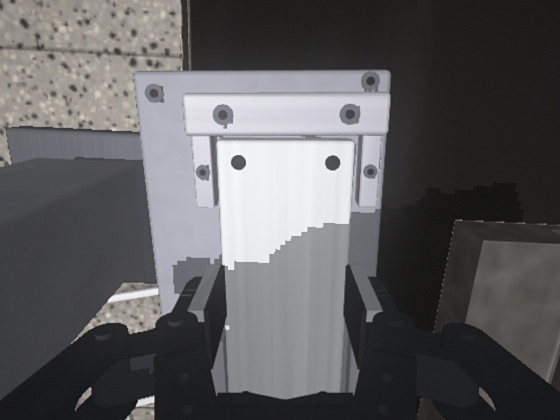

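```bash
python3 -m crank '[[-1,[0,0,0.008],[0,0,0]],[-1,[0,0,0.008],[0,0,0]],[-1,[0,0,0.006],[0,0,0]],[-1,[0,0,0],[0,0,0]],[-1,[0,0,0],[0,0,0]]]'
```

```text
clock: 24.25
position: [0.4302, 0.2004, 0.034]
ee_rot: [0.689, 0.725, 0.0, -0.0]
ft_force: [-1.5, 0.1, 0.2]
grip_width: 0.557
```

```bash
python3 -m crank '[[0.35,[0,0,0],[0,0,0]],[0.35,[0,0,0],[0,0,0]],[0.35,[0,0,0],[0,0,0]],[0.35,[0,0,0],[0,0,0]],[0.35,[0,0,-0.1],[0,0,0]]]'
python3 -m crank '[[0.35,[0,0,-0.2],[0,0,0]],[0.35,[0,0,-0.4],[0,0,0]],[0.35,[0,0,-0.5],[0,0,0]],[0.35,[0,0,-0.5],[0,0,0]],[0.35,[0,0,-0.2],[0,0,0]]]'
python3 -m crank '[[0.35,[0,0,0],[0,0,0]],[0.35,[0,0,0],[0,0,0]],[0.35,[0,0,0],[0,0,0]],[0.35,[0,0,0],[0,0,0]],[0.35,[0,0,0],[0,0,0]]]'
python3 - <<'E'
from h import *
for n in("wrist","side","top"):cv2.imwrite(f"pics/v_{n}.png",manip.camera(n))
np.savez("v.npz",K=cam("wrist")[0],W=cam("wrist")[1])
E
```

```text
clock: 24.75
position: [0.4296, 0.2, 0.0415]
ee_rot: [0.689, 0.725, -0.001, -0.0]
ft_force: [-0.4, -0.2, 0.6]
grip_width: 0.676
clock: 25.25
position: [0.4316, 0.2009, 0.1903]
ee_rot: [0.689, 0.724, 0.003, 0.0]
ft_force: [0.1, -0.0, -1.6]
grip_width: 0.678
clock: 25.75
position: [0.4299, 0.2001, 0.1852]
ee_rot: [0.689, 0.725, -0.001, -0.0]
ft_force: [-0.3, -0.0, 0.0]
grip_width: 0.67
```

View pics/v_wrist.png

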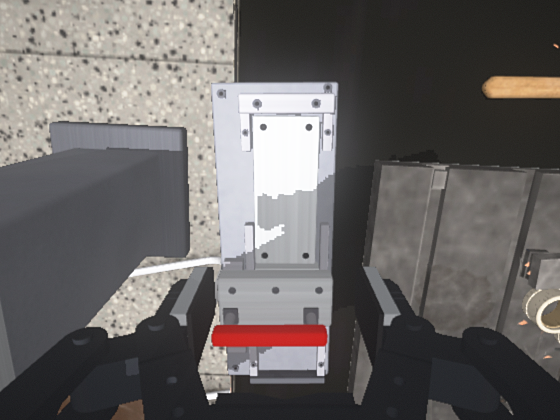

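View pics/v_side.png

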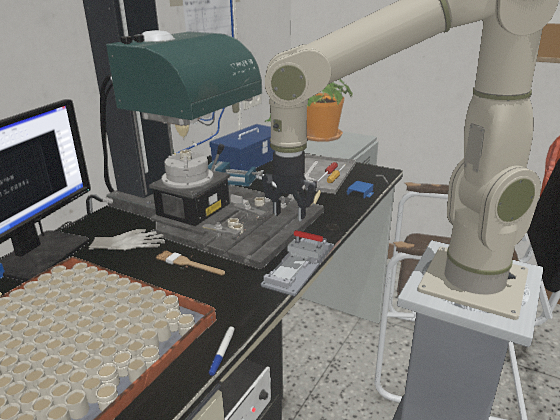

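Run:
```python
from h import *
im=cv2.imread("pics/v_wrist.png"); cv2.imwrite("pics/v_z.png",cv2.resize(im[75:355,200:350],None,fx=2.1*2,fy=2.1*1,interpolation=cv2.INTER_CUBIC))
cv2.imwrite("pics/v_z2.png",cv2.resize(im[90:290,200:350],None,fx=3,fy=3,interpolation=cv2.INTER_CUBIC))
```

```text
(no output)
```

View pics/v_z2.png

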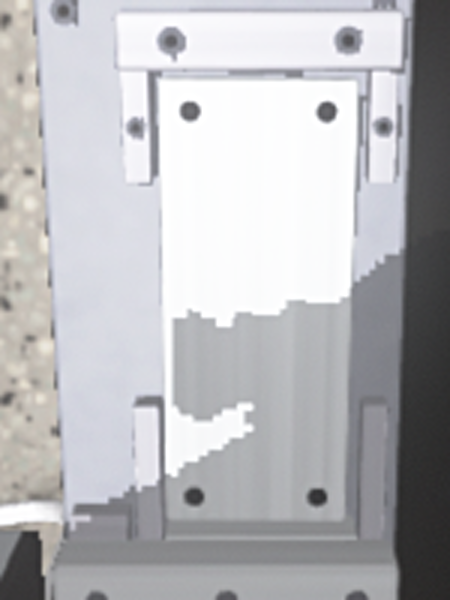

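Run:
```python
from h import *
d=np.load("v.npz"); KW=(d["K"],d["W"])
f=lambda x,y,z: ray("wrist",(200+x/3,90+y/3),z,KW)[:2]
q=[f(258,79,.02),f(255,521,.02)]; print(np.linalg.norm(q[0]-q[1]), np.mean(q,0), q)
print("width",np.linalg.norm(f(158,100,.02)-f(357,100,.02)),np.linalg.norm(f(167,500,.02)-f(347,500,.02)), f(260,68,.028))
a=cv2.imread("pics/a_top.png"); b=cv2.imread("pics/v_top.png"); cv2.imwrite("pics/w.png",b)
for (y0,y1,x0,x1) in [(120,210,185,220),(155,215,355,410),(245,268,98,150)]: print(cv2.absdiff(a,b)[y0:y1,x0:x1].mean())
```

```text
0.11970364533414793 [0.43208383 0.19978166] [array([0.42944646, 0.25957534]), array([0.4347212 , 0.13998797])]
width 0.04950274017374247 0.04987525143840443 [0.42975201 0.26259037]
2.6401058201058203
2.4315151515151516
6.0663322185061315
```

View pics/w.png

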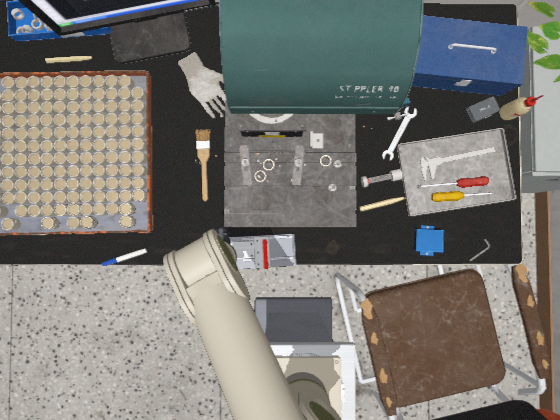

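Measured at the height of a seated plate (top 20 mm above the desk), the plate is 119.7 mm long and 49.5–49.9 mm wide, so it is lying flat. The bystanders are where they were. Handing in.

```bash
python3 -c "
from workcell import manip
print(manip.hand_in(), manip.get_obs()['clock'])"
```

```text
the job is handed in; nothing more can be done
the job is handed in; nothing more can be done
```

The job is done and handed in at about 26 s of the 61 s allowed.

**What I did**
- **Carriage:** I pinched the release bar, lifted it about 18 mm and slid the carriage about 41 mm to the 0.08 notch. I then let go and the bar dropped in.
- **Plate:** I drew the plate about 110 mm out of the hood by its free end and put it down on the desk. I took it again by its middle and lowered it into the channel until it touched the floor, then released it and moved clear.

**Last checks**
- **Gap:** The fence-to-stop gap measured 124.2 mm against the intended 124 mm. This was taken before loading the plate.
- **Bar:** The bar's apparent length matched the down position, so it is in the notch.
- **Plate in the jig:** It measures 119.7 x 49.5–49.9 mm at the height of a seated plate, so it lies flat between the strips. There are gaps at both the fence and the stop.
- **Bystanders:** The first and last top pictures show the gauge, drift, brush and pen in the same places.

**Disagreements**
- **Wrist camera:** Its reported mounting offset shifted by about 1 mm during the run. I therefore did the final alignment by comparing plate and channel within the same picture.
- **Contact force:** When I closed on the plate on the desk I read 5–8 N upward, so the fingertips probably touched the desk lightly.

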